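Sort the bushes from the offcuts and empty the scrap pan

ROBOT

A 6-joint arm with a two-finger parallel gripper is mounted at the origin on the work surface. World frame = base frame: x ahead of the robot, y to its left, z up, the work surface at z = 0. Lengths are in m, angles in rad, forces in N, time in s.
With the tool pointing down it reaches from about 0.3 to 0.775 m from the base axis. Payload 14.6 kg.
Tool frame: the origin (TCP) lies on the front face of the gripper's body, between the roots of the fingers; the fingertips stand 97 mm ahead of it and the grasp point (between the pads) lies 78 mm ahead of it; z points along the fingers, y is the direction in which the jaws open and shut (so a half turn about z gives the same grasp; the last joint's range is limited). The gripper opens to 94 mm and grips with 3 to 60 N. Pads are 16 mm wide; open, the fingers measure 119 mm over their backs; the gripper's body (75 mm by 177 mm) begins 78 mm behind the grasp point.
Start: joints at [1.189, 0.3, 1.521, -0, 1.321, -0.067], TCP at [0.17, 0.523, 0.303] pointing down, gripper open.
Joint ranges: [-3.03, 3.03], [-0.79, 2.21], [0.23, 2.52], [-1.04, 4.18], [0, 3.07], [-2.55, 2.55]. Speed limits (rad/s): [2.22, 2.22, 2.57, 3.14, 3.14, 3.14].

INTERFACE

Orientations are given as [roll, pitch, yaw] about the fixed x, y, z axes, in that order (R = Rz(yaw) Ry(pitch) Rx(roll)).
In Python, from station import ctrl gives the robot as it stands. The module is installed in compiled form; this text tells all that it offers.
- The arm moves only by the shell command python3 -m pendant 'ROWS' [FORCE]. ROWS is JSON, a list of rows, each an object of numbers: "rx", "ry", "rz": the turn, a rotation vector about the tool's x, y, z each as a share of 4 degrees, from -1 to 1; "tx", "ty", "tz": the shift along the tool's x, y, z each as a share of 0.04 m, from -1 to 1; "grip": the gripper command: -1 is fully open, 1 is shut, values between are in proportion. A call has 1 to 8 rows; each row shifts and turns the pose as measured when the row begins, along the tool's axes as they then stand; what a row does not reach is not made up. A row lasts 1/12 s, in which the tool goes at most 41.7 mm and 7.16 degrees, less where a joint would pass 70% of its speed; a pose out of reach is approached as far as the arm can. A call with a number of a shift or a turn outside -1 to 1 is refused whole. A call with a gripper value outside its range is refused whole. The fingers move at their own pace and stop on an object; FORCE is the grip in N (left out, the last holds). Time passes only in rows, so rows that do not move let the fingers close. It gives the time, the measured TCP pose, the force and the opening at its end, in the units of the state.
- ctrl.get_obs(): the state, without advancing time (a new reading comes with each control period).
- ctrl.camera(name): name is "side" or "top"; returns a dict with "pixels" (480x640x3 uint8, blue, green, red), "fx", "fy", "cx", "cy" (pixels), "k1" (the pictures are not rectified: a ray, as slopes to the right and down, at radius r is drawn at 1 + k1 r^2 times it, then the intrinsics apply), "world_from_camera" (4x4, takes a point from camera to world coordinates). Camera axes: x right, y up, looking along -z (the intrinsics and any distortion apply to the point x, -y, -z); pixel columns grow to the right and rows downward; lengths in m; the calibration is good to about 2 mm. A picture is of the moment at which its call begins. There is no depth.
- ctrl.hand_in(): hands the job in, once; it reports no verdict.
The state is a dict: "time_s": time; "qpos": joint angles; "joint_vel": joint speeds; "tau": joint torques, N m; "ee_pos": TCP position; "eef_rot": TCP orientation; "force": force on the tool from outside, world axes, zero at the start; "moment": the same for the moment, N m; "grip_width": finger opening in m.
Only numpy, scipy, OpenCV 4.12 (cv2) and the standard library are available. Lean on these libraries where they do the work, as an engineer would, in place of code of your own. Each camera call takes 0.05 s, during which the arm holds its last target.

TASK

Sort the loose aluminium pieces on the bench through the hopper of the sorting station, setting the diverter lever for each kind first: the round bushes must go down into the stock tray on the station's right, the square bar offcuts into the tilting scrap pan on its left (right and left as seen from the robot). When every piece is sorted, tip the scrap pan right over by its crank to empty all the offcuts into the crate, swing it back level, and leave the diverter set for the stock tray. Leave the other things on the bench where they are.

Things in the scene. Friction and masses are not known exactly. Their poses are not given: they have to be found in the camera images.
- station: fixed grey housing with clear guards and roof, 322 wide (y), 191 deep (x from -105 to 86), 287 high. Origin: on the bench under the hopper; x points away from the robot, y to its left. A wall at y = 0 parts the stock bay (right) from the scrap bay (left); both are filled only through the hopper. A low crate (walls 55 high) runs under the scrap pan and juts out of the front to x = -273
- mouth (a point): centre of the hopper's square opening, at rim height 312; the opening is 120 (x) by 110 (y), the lips are 4 thick and stand 25 above the housing's flat roof. A piece let go just above it slides down the diverter flap into one of the bays
- diverter (a joint): angle of the diverter lever and its flap (one piece, hinged about the station's x), 0 upright, positive = lever leans left (+y). Pieces slide off to the OTHER side: lever fully left (+0.7, a stop) feeds the stock tray on the right, fully right (-0.7, a stop) the scrap pan on the left. Starts anywhere, stays where left; about 2 N at the grip moves it
- diverter_hinge (a point): point on the diverter's hinge axis in the plane of the lever, 25 mm in front of the station's front guard, 210 high
- diverter_tip (a point): top end of the diverter lever, 118 from the hinge; the lever is a round bar 12 thick with a black grip 20 thick over its top 70 mm; it swings 25 mm in front of the front guard and can be pushed sideways from either side
- cradle (a joint): tilt of the scrap pan about its pivot: 0 = level (a stop, as it starts), growing as its front lip dips towards the robot into the crate, 1.66 = fully tipped (a stop). It tends weakly back to level but friction holds it; about 2 to 5 N at the crank grip turns it
- crank_grip (a point): point on the crank's black level grip bar (18 thick, along the station's y, from 178 to 269 left of centre), 74 clear of the housing's left wall. The bar is 120 from the pivot: at joint 0 it leans away from the robot 0.83 rad from upright (186 high), at 1.66 towards the robot as much; pull it over the top towards the robot to tip the pan
- crank_hinge (a point): point on the pan's pivot axis (along the station's y), in line with crank_grip, 105 high
- pan_floor (a point): point mid-length on the scrap pan's inner floor, turning with the pan: steel pan 151 (x) by 138 (y) outside, walls 4 thick, 36 deep inside, its front end a ramp rising 31 degrees over 60 mm to the pouring lip; z points up out of the pan; floor 69 high when level
- stock_floor (a point): centre of the stock tray's floor in the right bay, 6 high; inside 176 (x) by 152 (y)
- crate_floor (a point): centre of the crate's floor, 6 high; inside 346 (x) by 152 (y), the far half of it lying under the pan
- bush0: aluminium bush (short round tube), outer diameter 40, bore 26, 60 long; starts standing on end on the bench. Origin: its middle (30 mm above the bench as it stands); z is the tube's axis. About 130 g. Two or three of the three are present
- bush1: aluminium bush (short round tube), outer diameter 40, bore 26, 60 long; starts standing on end on the bench. Origin: its middle (30 mm above the bench as it stands); z is the tube's axis. About 130 g. Two or three of the three are present
- bush2: aluminium bush (short round tube), outer diameter 40, bore 26, 60 long; starts standing on end on the bench. Origin: its middle (30 mm above the bench as it stands); z is the tube's axis. About 130 g. Two or three of the three are present
- offcut0: solid square aluminium bar offcut, 60 long (its x axis) by 34 by 34; starts lying flat. Origin: its middle (17 mm above the bench as it lies). About 180 g. Two or three of the three are present
- offcut1: solid square aluminium bar offcut, 60 long (its x axis) by 34 by 34; starts lying flat. Origin: its middle (17 mm above the bench as it lies). About 180 g. Two or three of the three are present
- offcut2: solid square aluminium bar offcut, 60 long (its x axis) by 34 by 34; starts lying flat. Origin: its middle (17 mm above the bench as it lies). About 180 g. Two or three of the three are present
- wrench: combination wrench, 220 long, lying on the bench: bystander, not to be disturbed. Origin mid-length
- hammer: hammer, 260 long, lying: bystander. Origin mid-length
- oilcan: dark oil can with a thin spout, 68 diameter, 150 high: bystander. Origin under its centre
- tin: grey closed tin, 80 diameter, 100 high: bystander. Origin under its centre
- driver: screwdriver, 200 long, lying: bystander. Origin mid-length
- tape: black tape roll, 90 diameter, 25 high, lying flat: bystander. Origin under its centre

How it is judged:
On the way, in this order (a step that is already met when the one before it is completed fails the run):
1. every bush lies in the stock tray and every offcut in the scrap pan, the pan still level (x of bush0 in the frame of stock_floor between -0.092 and 0.092 m and y of bush0 in the frame of stock_floor between -0.08 and 0.08 m and z of bush0 in the frame of stock_floor between 0 and 0.13 m and x of bush1 in the frame of stock_floor between -0.092 and 0.092 m and y of bush1 in the frame of stock_floor between -0.08 and 0.08 m and z of bush1 in the frame of stock_floor between 0 and 0.13 m and x of bush2 in the frame of stock_floor between -0.092 and 0.092 m and y of bush2 in the frame of stock_floor between -0.08 and 0.08 m and z of bush2 in the frame of stock_floor between 0 and 0.13 m and x of offcut0 in the frame of pan_floor between -0.078 and 0.078 m and y of offcut0 in the frame of pan_floor between -0.072 and 0.072 m and z of offcut0 in the frame of pan_floor between 0 and 0.1 m and x of offcut1 in the frame of pan_floor between -0.078 and 0.078 m and y of offcut1 in the frame of pan_floor between -0.072 and 0.072 m and z of offcut1 in the frame of pan_floor between 0 and 0.1 m and x of offcut2 in the frame of pan_floor between -0.078 and 0.078 m and y of offcut2 in the frame of pan_floor between -0.072 and 0.072 m and z of offcut2 in the frame of pan_floor between 0 and 0.1 m and value of joint cradle below 0.2 rad), for 0.2 s.
2. the scrap pan is tipped right over (more than 1.4 rad) (value of joint cradle above 1.4 rad), for 0.1 s.
At the end, for the whole second after the job is handed in: every bush lies in the stock bay; every offcut lies in the crate and out of the pan, all at rest; the pan is level within 0.12 rad; the diverter lever leans left by more than 0.55 rad (set for the stock tray) (x of bush0 in the frame of stock_floor between -0.092 and 0.092 m and y of bush0 in the frame of stock_floor between -0.08 and 0.08 m and z of bush0 in the frame of stock_floor between 0 and 0.13 m and linear speed of each of bush0, bush1, bush2, offcut0, offcut1, offcut2 below 0.05 m/s and x of bush1 in the frame of stock_floor between -0.092 and 0.092 m and y of bush1 in the frame of stock_floor between -0.08 and 0.08 m and z of bush1 in the frame of stock_floor between 0 and 0.13 m and x of bush2 in the frame of stock_floor between -0.092 and 0.092 m and y of bush2 in the frame of stock_floor between -0.08 and 0.08 m and z of bush2 in the frame of stock_floor between 0 and 0.13 m and x of offcut0 in the frame of crate_floor between -0.178 and 0.178 m and y of offcut0 in the frame of crate_floor between -0.08 and 0.08 m and z of offcut0 in the frame of crate_floor between 0 and 0.08 m and not (x of offcut0 in the frame of pan_floor between -0.078 and 0.078 m and y of offcut0 in the frame of pan_floor between -0.072 and 0.072 m and z of offcut0 in the frame of pan_floor between 0 and 0.1 m) and x of offcut1 in the frame of crate_floor between -0.178 and 0.178 m and y of offcut1 in the frame of crate_floor between -0.08 and 0.08 m and z of offcut1 in the frame of crate_floor between 0 and 0.08 m and not (x of offcut1 in the frame of pan_floor between -0.078 and 0.078 m and y of offcut1 in the frame of pan_floor between -0.072 and 0.072 m and z of offcut1 in the frame of pan_floor between 0 and 0.1 m) and x of offcut2 in the frame of crate_floor between -0.178 and 0.178 m and y of offcut2 in the frame of crate_floor between -0.08 and 0.08 m and z of offcut2 in the frame of crate_floor between 0 and 0.08 m and not (x of offcut2 in the frame of pan_floor between -0.078 and 0.078 m and y of offcut2 in the frame of pan_floor between -0.072 and 0.072 m and z of offcut2 in the frame of pan_floor between 0 and 0.1 m) and value of joint cradle below 0.12 rad and value of joint diverter above 0.55 rad); the robot touches nothing.
It fails at once if a bystander (wrench, hammer, oil can, tin, screwdriver, tape roll) is moved by more than 8 cm (distance of any of wrench, hammer, oilcan, tin, driver, tape from where it was at the start of the episode above 0.08 m).
Of bush0, bush1, bush2 only 2 to 3 are there at a start; the rules pass over those that are not, and their reading is None.
Of offcut0, offcut1, offcut2 only 2 to 3 are there at a start; the rules pass over those that are not, and their reading is None.
At some moment in a run one of bush0, bush1, bush2, offcut0, offcut1, offcut2 may be knocked a few centimetres aside while the robot is not near it.
Once in a run the grip may slacken for a moment while it holds something.
It also fails if it takes over 210 s, if anything falls off the work surface, if the arm or the gripper's body presses on something with over 40 N, if the wrist force passes 120 N, or if a joint passes its speed limit or range.

## Working session

There is one attempt and no reset: what is moved stays moved. The work goes in short steps, Python scripts to look and compute and a shell command to move; the robot and the scene stay as the last step left them, time stands still between calls to the robot, and variables do not carry over. Pictures are saved under pics/ and viewed, and the job is handed in when it is done.

```bash
mkdir -p pics; cat > h.py <<'E'
import numpy as np, cv2
from station import ctrl
def snap(name,fn):
    c=ctrl.camera(name); cv2.imwrite('pics/'+fn+'.png',c['pixels']); np.save('pics/'+fn+'.npy',c,allow_pickle=True); return c
def load(fn): return np.load('pics/'+fn+'.npy',allow_pickle=True).item()
def K(c): return np.array([[c['fx'],0,c['cx']],[0,c['fy'],c['cy']],[0,0,1.]])
def D(c): return np.array([c['k1'],0,0,0.])
def ray(c,u,v):
    p=cv2.undistortPoints(np.array([[[u,v]]],float),K(c),D(c))[0,0]
    M=c['world_from_camera']; d=M[:3,:3]@np.array([p[0],-p[1],-1.]); return M[:3,3],d
def at_z(c,u,v,z):
    o,d=ray(c,u,v); return o+d*(z-o[2])/d[2]
def proj(c,P):
    M=np.linalg.inv(c['world_from_camera']); q=M[:3,:3]@np.array(P,float)+M[:3,3]
    x=np.array([[[q[0]/-q[2],-q[1]/-q[2],1.]]])
    r,_=cv2.projectPoints(x,np.zeros(3),np.zeros(3),K(c),D(c)); return r[0,0]
def crop(fn,u0,v0,u1,v1,s,out):
    im=load(fn)['pixels'][v0:v1,u0:u1]; cv2.imwrite('pics/'+out+'.png',cv2.resize(im,None,fx=s,fy=s,interpolation=cv2.INTER_CUBIC))
E
python3 - <<'E'
from h import *
for n in ('top','side'):
    c=snap(n,n+'0'); print(n,{k:c[k] for k in ('fx','fy','cx','cy','k1')}); print(c['world_from_camera'].round(3))
o=ctrl.get_obs(); print(o)
E
```

```text
top {'fx': 472.50663824302217, 'fy': 472.50663824302217, 'cx': 325.2806680543764, 'cy': 238.86480230070276, 'k1': -0.04023164859029845}
[[ 0.013  0.976 -0.216  0.291]
 [-1.     0.011 -0.006 -0.027]
 [-0.003  0.216  0.976  1.377]
 [ 0.     0.     0.     1.   ]]
side {'fx': 598.6362883098017, 'fy': 598.6362883098017, 'cx': 325.70872468029137, 'cy': 235.86517161371805, 'k1': -0.15885992725368894}
[[-0.519  0.809 -0.276  0.171]
 [-0.855 -0.489  0.172  0.205]
 [ 0.004  0.325  0.946  1.482]
 [ 0.     0.     0.     1.   ]]
{'time_s': 0.1, 'qpos': array([ 1.18939962e+00,  3.00446265e-01,  1.52153079e+00, -1.34408594e-05,
        1.32067689e+00, -6.65832113e-02]), 'joint_vel': array([ 2.20282123e-04, -2.39698769e-03, -1.97674075e-03,  6.79268053e-04,
        4.87073396e-05, -1.14443003e-03]), 'tau': array([ 1.50076274e-03, -5.32651305e+01, -3.53279722e+01,  7.08811590e-02,
        2.35972193e-02, -7.40817609e-05]), 'ee_pos': array([0.17024822, 0.52284768, 0.30212116]), 'eef_rot': array([-3.14053285e+00, -5.76215989e-05,  2.82678246e+00]), 'force': array([-0.06553045,  0.9869988 , -0.89809122]), 'moment': array([-1.16308445e-02, -1.27927977e-02,  8.93432882e-05]), 'grip_width': 0.09411482338550836}
```

View pics/top0.png

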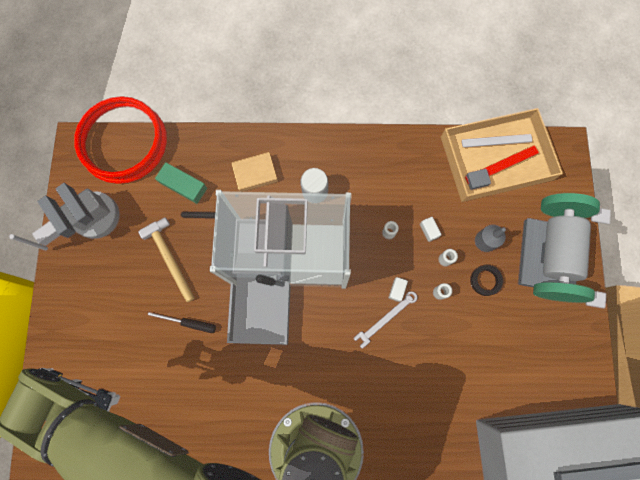

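View pics/side0.png

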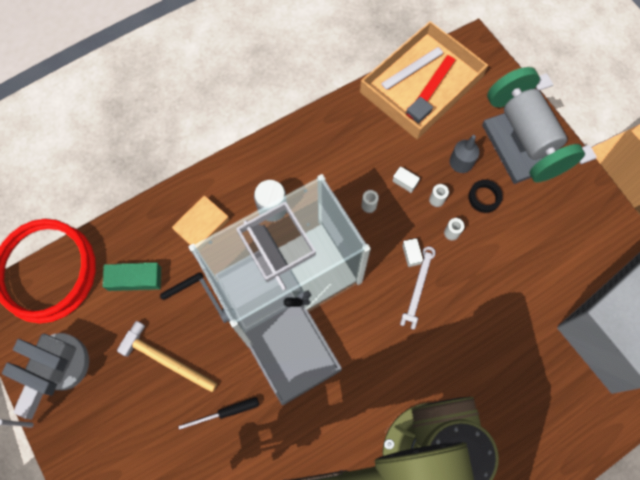

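The top view shows three bushes at about (391,230), (448,257) and (443,291), and two offcuts at (431,229) and (399,289). The wrench lies beside the near offcut, and the station spans about (212-350, 190-285). I'll enlarge it.

```bash
python3 - <<'E'
from h import *
crop('top0',370,200,530,320,5,'c1')
crop('top0',200,170,360,290,5,'c2')
crop('side0',340,140,500,260,5,'c3')
crop('side0',180,160,380,310,4,'c4')
E
```

```text
(no output)
```

View pics/c1.png

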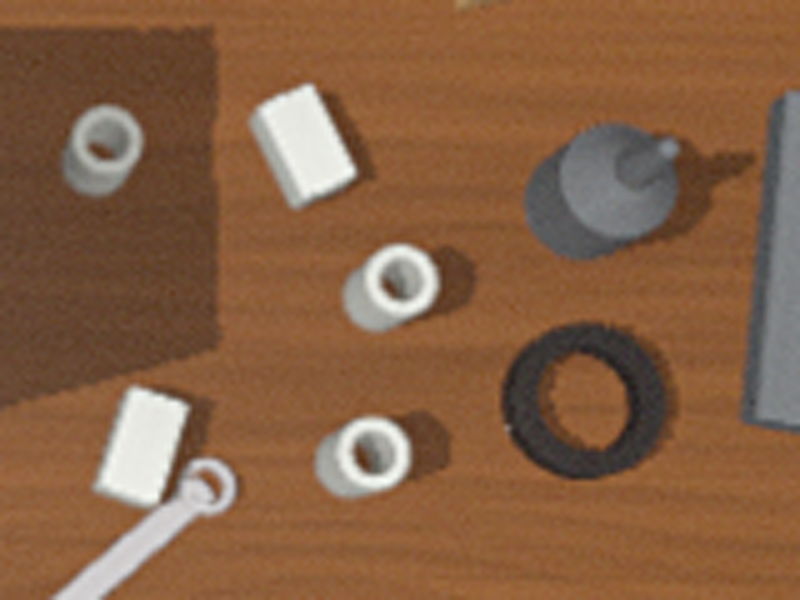

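View pics/c2.png

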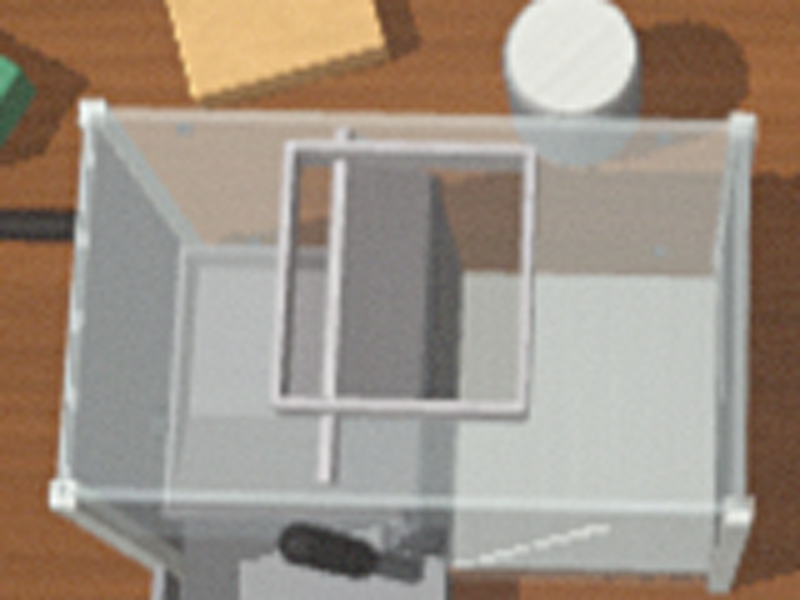

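View pics/c3.png

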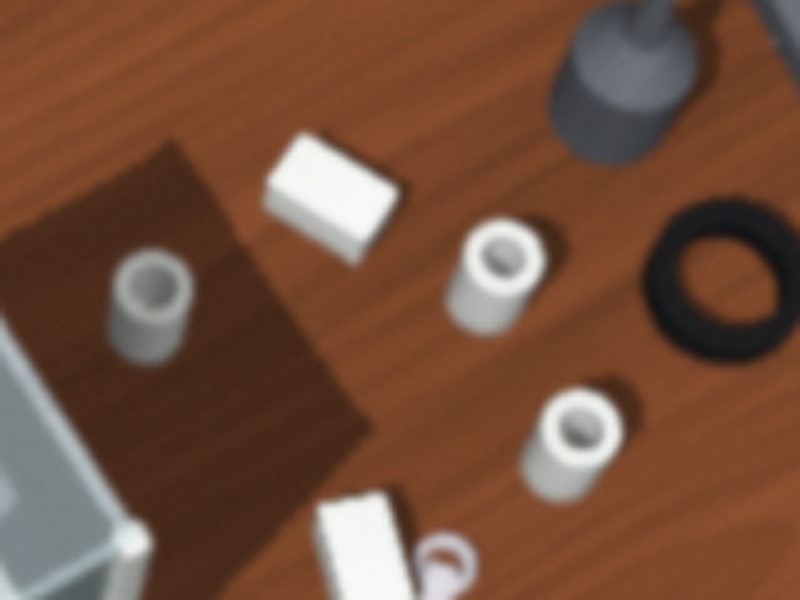

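View pics/c4.png

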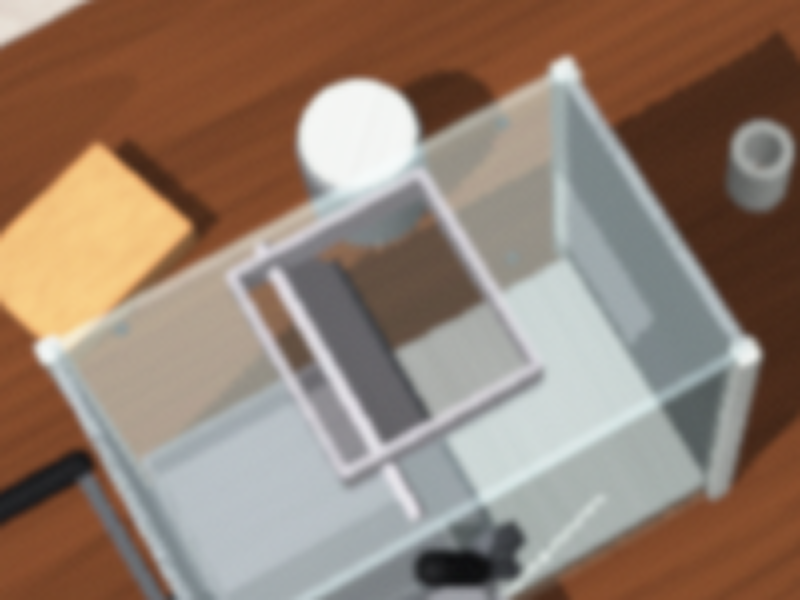

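```bash
python3 - <<'E'
from h import *
c=load('top0'); s=load('side0')
f=lambda u,v:(370+u/5,200+v/5)
g=lambda u,v:(340+u/5,140+v/5)
for n,(a,b) in dict(bA=((107,138),(152,282)),bB=((401,279),(503,258)),bC=((374,453),(582,432))).items():
    print(n,at_z(c,*f(*a),.06)[:2].round(4),at_z(s,*g(*b),.06)[:2].round(4))
for n,cs,z in (('oN',[(262,112),(313,87),(356,180),(304,205)],.034),('oS',[(135,390),(188,402),(155,502),(100,488)],.034)):
    P=np.array([at_z(c,*f(*q),z)[:2] for q in cs]); print(n,P.mean(0).round(4),[np.linalg.norm(P[i]-P[(i+1)%4]).round(4) for i in range(4)], P.round(4).tolist())
P=[at_z(s,*g(*q),.034)[:2] for q in [(305,135),(400,192),(358,248),(270,185)]]; print('oN side',np.mean(P,0).round(4))
h=lambda u,v:(200+u/5,170+v/5)
P=np.array([at_z(c,*h(*q),.312)[:2] for q in [(285,142),(536,148),(528,415),(275,408)]]);print('rim',P.mean(0).round(4),P.round(4).tolist(),[np.linalg.norm(P[i]-P[(i+1)%4]).round(4) for i in range(4)])
k=lambda u,v:(180+u/4,160+v/4)
P=np.array([at_z(s,*k(*q),.312)[:2] for q in [(228,272),(425,168),(543,370),(347,480)]]);print('rim side',P.mean(0).round(4),P.round(4).tolist())
P=np.array([at_z(c,*h(*q),.287)[:2] for q in [(92,110),(742,123),(740,510),(63,492)]]);print('roof',P.mean(0).round(4),P.round(4).tolist())
# lever tip: triangulate
o1,d1=ray(c,*h(300,545)); o2,d2=ray(s,*k(440,568))
A=np.array([d1,-d2]).T; t=np.linalg.lstsq(A,o2-o1,rcond=None)[0]; print('tip',(o1+d1*t[0]).round(4),(o2+d2*t[1]).round(4))
E
```

```text
bA [ 0.6176 -0.2084] [ 0.6178 -0.2082]
bB [ 0.5372 -0.374 ] [ 0.535  -0.3724]
bC [ 0.4382 -0.3546] [ 0.435  -0.3521]
oN [ 0.6208 -0.3301] [np.float64(0.0343), np.float64(0.0605), np.float64(0.0346), np.float64(0.0601)] [[0.6409, -0.3034], [0.6564, -0.334], [0.6006, -0.3571], [0.5853, -0.3261]]
oS [ 0.4442 -0.2302] [np.float64(0.0309), np.float64(0.0606), np.float64(0.032), np.float64(0.0599)] [[0.4758, -0.2254], [0.4692, -0.2556], [0.412, -0.2355], [0.4196, -0.2045]]
oN side [ 0.6209 -0.3273]
rim [0.5576 0.0824] [[0.6223, 0.1416], [0.6206, 0.0232], [0.4928, 0.0242], [0.4946, 0.1406]] [np.float64(0.1184), np.float64(0.1278), np.float64(0.1164), np.float64(0.1276)]
rim side [0.5566 0.0839] [[0.6223, 0.141], [0.6196, 0.024], [0.4917, 0.0281], [0.493, 0.1427]]
roof [0.5498 0.0833] [[0.6453, 0.2401], [0.6421, -0.0748], [0.4537, -0.0742], [0.4582, 0.2421]]
tip [0.4313 0.1262 0.3134] [0.4293 0.1253 0.313 ]
```

The lever leans left by only about 0.39 rad, so it needs pushing to the stop. I'll raise the tool and turn it to yaw 0 first, so that the tool axes line up with the world.

```bash
cat >> h.py <<'E'
def st():
    o=ctrl.get_obs(); print('t',round(o['time_s'],2),'p',o['ee_pos'].round(4),'rpy',o['eef_rot'].round(3),'F',o['force'].round(1),'w',round(o['grip_width'],4),'q',o['qpos'].round(2)); return o
def to(x,y,z,yaw=None):
    "shift to target in tool units (shares of 4 cm) and turn (shares of 4 deg)"
    from scipy.spatial.transform import Rotation as R
    o=st(); r=R.from_euler('xyz',o['eef_rot']); d=r.inv().apply(np.array([x,y,z])-o['ee_pos'])/.04
    print('tool shift',d.round(2))
    if yaw is not None:
        print('turn',(np.degrees((r.inv()*R.from_euler('xyz',[np.pi,0,yaw])).as_rotvec())/4).round(2))
E
for i in 1 2; do :; done
python3 -m pendant '[{"rz":1,"tz":-0.5},{"rz":1,"tz":-0.5},{"rz":1,"tz":-0.5},{"rz":1,"tz":-0.5},{"rz":1,"tz":-0.5},{"rz":1,"tz":-0.5},{"rz":1},{"rz":1}]'
python3 -m pendant '[{"rz":1},{"rz":1},{"rz":1},{"rz":1},{"rz":1},{"rz":1},{"rz":1},{"rz":1}]'
python3 -c "
from h import *
to(0.427,0.02,0.42,0)"
```

```text
t 0.1 p [0.1702 0.5228 0.3021] rpy [-3.141 -0.     2.827] F [-0.1  1.  -0.9] w 0.0941 q [ 1.19  0.3   1.52 -0.    1.32 -0.07]
tool shift [-10.    -9.97  -2.94]
turn [-0.000e+00  2.000e-02  4.049e+01]$[0]: bad value
$[0]: bad value
```

```bash

python3 -m pendant '[{"rx":0,"ry":0,"rz":1,"tx":0,"ty":0,"tz":-0.5,"grip":-1}]'; python3 -m pendant '[{"rx":0,"ry":0,"rz":1,"tx":0,"ty":0,"tz":-0.5}]';
```

```text
time_s: 0.18
ee_pos: [0.17, 0.5222, 0.3188]
eef_rot: [-3.134, 0.0, 2.758]
force: [0.2, 0.1, 0.2]
grip_width: 0.0938$[0]: bad value
```

```bash

python3 -m pendant '[{"rx":0,"ry":0,"rz":1,"tx":0,"ty":0,"tz":-0.5,"grip":1},{"rx":0,"ry":0,"rz":1,"tx":0,"ty":0,"tz":-0.5,"grip":1},{"rx":0,"ry":0,"rz":1,"tx":0,"ty":0,"tz":-0.5,"grip":1},{"rx":0,"ry":0,"rz":1,"tx":0,"ty":0,"tz":-0.5,"grip":1},{"rx":0,"ry":0,"rz":1,"tx":0,"ty":0,"tz":-0.5,"grip":1},{"rx":0,"ry":0,"rz":1,"tx":0,"ty":0,"tz":0,"grip":1},{"rx":0,"ry":0,"rz":1,"tx":0,"ty":0,"tz":0,"grip":1},{"rx":0,"ry":0,"rz":1,"tx":0,"ty":0,"tz":0,"grip":1}]' 20
python3 -m pendant '[{"rx":0,"ry":0,"rz":1,"tx":0,"ty":0,"tz":0,"grip":1},{"rx":0,"ry":0,"rz":1,"tx":0,"ty":0,"tz":0,"grip":1},{"rx":0,"ry":0,"rz":1,"tx":0,"ty":0,"tz":0,"grip":1},{"rx":0,"ry":0,"rz":1,"tx":0,"ty":0,"tz":0,"grip":1},{"rx":0,"ry":0,"rz":1,"tx":0,"ty":0,"tz":0,"grip":1},{"rx":0,"ry":0,"rz":1,"tx":0,"ty":0,"tz":0,"grip":1},{"rx":0,"ry":0,"rz":1,"tx":0,"ty":0,"tz":0,"grip":1},{"rx":0,"ry":0,"rz":1,"tx":0,"ty":0,"tz":0,"grip":1}]'
python3 -c "
from h import *
to(0.427,0.02,0.42,0)"
```

```text
time_s: 0.85
ee_pos: [0.1701, 0.5225, 0.4247]
eef_rot: [-3.134, 0.005, 2.172]
force: [0.2, 1.4, -0.3]
grip_width: 0.0439
time_s: 1.52
ee_pos: [0.1701, 0.5224, 0.4222]
eef_rot: [-3.136, 0.013, 1.584]
force: [0.4, -0.1, 0.1]
grip_width: 0.0004
t 1.52 p [0.1701 0.5224 0.4222] rpy [-3.136  0.013  1.584] F [ 0.4 -0.1  0.1] w 0.0004 q [ 1.19  0.24  1.32 -0.    1.59  1.18]
tool shift [-12.64   6.26   0.18]
turn [ 0.09  0.2  22.69]
```

```bash

python3 -m pendant '[{"rx":0,"ry":0,"rz":0,"tx":-0.9,"ty":0.45,"tz":0,"grip":1},{"rx":0,"ry":0,"rz":0,"tx":-0.9,"ty":0.45,"tz":0,"grip":1},{"rx":0,"ry":0,"rz":0,"tx":-0.9,"ty":0.45,"tz":0,"grip":1},{"rx":0,"ry":0,"rz":0,"tx":-0.9,"ty":0.45,"tz":0,"grip":1},{"rx":0,"ry":0,"rz":0,"tx":-0.9,"ty":0.45,"tz":0,"grip":1},{"rx":0,"ry":0,"rz":0,"tx":-0.9,"ty":0.45,"tz":0,"grip":1},{"rx":0,"ry":0,"rz":0,"tx":-0.9,"ty":0.45,"tz":0,"grip":1},{"rx":0,"ry":0,"rz":0,"tx":-0.9,"ty":0.45,"tz":0,"grip":1}]'
python3 -m pendant '[{"rx":0,"ry":0,"rz":0,"tx":-0.7,"ty":0.3,"tz":0,"grip":1},{"rx":0,"ry":0,"rz":0,"tx":-0.7,"ty":0.3,"tz":0,"grip":1},{"rx":0,"ry":0,"rz":0,"tx":-0.7,"ty":0.3,"tz":0,"grip":1},{"rx":0,"ry":0,"rz":0,"tx":-0.7,"ty":0.3,"tz":0,"grip":1},{"rx":0,"ry":0,"rz":0,"tx":-0.7,"ty":0.3,"tz":0,"grip":1},{"rx":0,"ry":0,"rz":0,"tx":-0.7,"ty":0.3,"tz":0,"grip":1},{"rx":0,"ry":0,"rz":1,"tx":0,"ty":0,"tz":0,"grip":1},{"rx":0,"ry":0,"rz":1,"tx":0,"ty":0,"tz":0,"grip":1}]'
python3 -m pendant '[{"rx":0,"ry":0,"rz":1,"tx":0,"ty":0,"tz":0,"grip":1},{"rx":0,"ry":0,"rz":1,"tx":0,"ty":0,"tz":0,"grip":1},{"rx":0,"ry":0,"rz":1,"tx":0,"ty":0,"tz":0,"grip":1},{"rx":0,"ry":0,"rz":1,"tx":0,"ty":0,"tz":0,"grip":1},{"rx":0,"ry":0,"rz":1,"tx":0,"ty":0,"tz":0,"grip":1},{"rx":0,"ry":0,"rz":1,"tx":0,"ty":0,"tz":0,"grip":1},{"rx":0,"ry":0,"rz":1,"tx":0,"ty":0,"tz":0,"grip":1},{"rx":0,"ry":0,"rz":1,"tx":0,"ty":0,"tz":0,"grip":1}]'
python3 -m pendant '[{"rx":0,"ry":0,"rz":1,"tx":0,"ty":0,"tz":0,"grip":1},{"rx":0,"ry":0,"rz":1,"tx":0,"ty":0,"tz":0,"grip":1},{"rx":0,"ry":0,"rz":1,"tx":0,"ty":0,"tz":0,"grip":1},{"rx":0,"ry":0,"rz":1,"tx":0,"ty":0,"tz":0,"grip":1},{"rx":0,"ry":0,"rz":1,"tx":0,"ty":0,"tz":0,"grip":1},{"rx":0,"ry":0,"rz":1,"tx":0,"ty":0,"tz":0,"grip":1},{"rx":0,"ry":0,"rz":1,"tx":0,"ty":0,"tz":0,"grip":1},{"rx":0,"ry":0,"rz":1,"tx":0,"ty":0,"tz":0,"grip":1}]'
python3 -c "
from h import *
to(0.427,0.04,0.365,0)"
```

```text
time_s: 2.18
ee_pos: [0.3172, 0.2293, 0.4205]
eef_rot: [-3.131, 0.02, 1.588]
force: [0.5, 0.3, 0.2]
grip_width: 0.0004
time_s: 2.85
ee_pos: [0.3948, 0.0467, 0.4222]
eef_rot: [-3.133, 0.022, 1.44]
force: [0.1, -0.3, -0.3]
grip_width: 0.0002
time_s: 3.52
ee_pos: [0.3947, 0.0451, 0.4202]
eef_rot: [3.14, 0.027, 0.849]
force: [1.0, 0.2, -0.1]
grip_width: 0.0007
time_s: 4.18
ee_pos: [0.3941, 0.0451, 0.4183]
eef_rot: [3.126, 0.025, 0.261]
force: [0.1, -0.0, -0.2]
grip_width: 0.0005
t 4.18 p [0.3941 0.0451 0.4183] rpy [3.126 0.025 0.261] F [ 0.1 -0.  -0.2] w 0.0005 q [ 0.03 -0.11  1.71 -0.02  1.57  1.34]
tool shift [0.79 0.31 1.32]
turn [0.26 0.33 3.75]
```

```bash

python3 -m pendant '[{"rx":0.06,"ry":0.08,"rz":0.9,"tx":0,"ty":0,"tz":0,"grip":1},{"rx":0.06,"ry":0.08,"rz":0.9,"tx":0,"ty":0,"tz":0,"grip":1},{"rx":0.06,"ry":0.08,"rz":0.9,"tx":0,"ty":0,"tz":0,"grip":1},{"rx":0.06,"ry":0.08,"rz":0.9,"tx":0,"ty":0,"tz":0,"grip":1},{"rx":0,"ry":0,"rz":0,"tx":0.4,"ty":0.05,"tz":0.3,"grip":1},{"rx":0,"ry":0,"rz":0,"tx":0.4,"ty":0.05,"tz":0.3,"grip":1},{"rx":0,"ry":0,"rz":0,"tx":0,"ty":0,"tz":0.4,"grip":1},{"rx":0,"ry":0,"rz":0,"tx":0,"ty":0,"tz":0.3,"grip":1}]'
python3 - <<'E'
from h import *
to(0.427,0.113,0.365,0); snap('side','s1'); crop('s1',180,160,380,310,4,'s1c')
E
```

```text
time_s: 4.85
ee_pos: [0.4271, 0.0407, 0.3654]
eef_rot: [3.141, -0.002, -0.008]
force: [0.3, 0.3, -0.9]
grip_width: 0.0005
t 4.85 p [0.4271 0.0407 0.3654] rpy [ 3.141e+00 -2.000e-03 -8.000e-03] F [ 0.3  0.3 -0.9] w 0.0005 q [ 0.01 -0.02  1.74 -0.    1.42  1.59]
tool shift [-0.02 -1.81  0.01]
turn [ 0.01 -0.03 -0.12]
```

View pics/s1c.png

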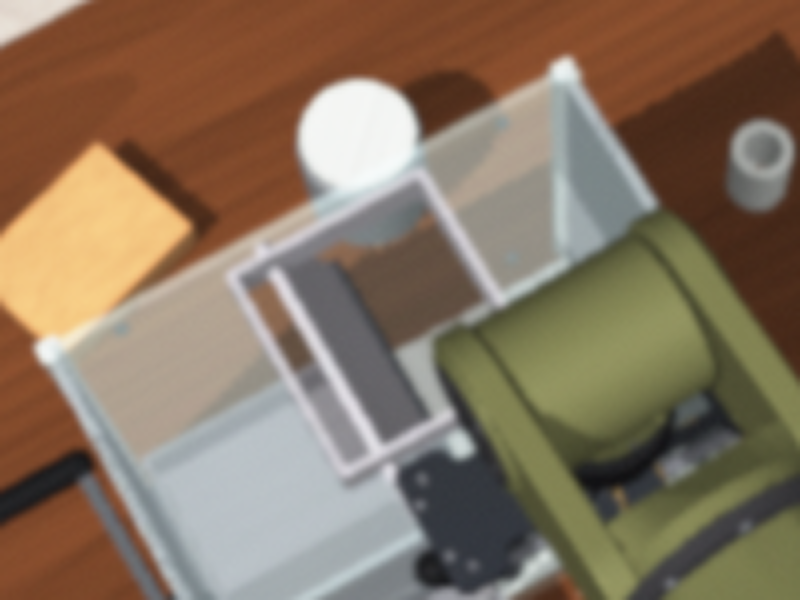

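The lever's black end shows at (430,570) of the crop, just beyond the gripper. I'll push it left in small steps.

```bash

python3 -m pendant '[{"rx":0,"ry":0,"rz":0,"tx":0,"ty":-0.3,"tz":0,"grip":1},{"rx":0,"ry":0,"rz":0,"tx":0,"ty":-0.3,"tz":0,"grip":1},{"rx":0,"ry":0,"rz":0,"tx":0,"ty":-0.3,"tz":0,"grip":1},{"rx":0,"ry":0,"rz":0,"tx":0,"ty":-0.3,"tz":0,"grip":1},{"rx":0,"ry":0,"rz":0,"tx":0,"ty":-0.2,"tz":0,"grip":1},{"rx":0,"ry":0,"rz":0,"tx":0,"ty":-0.2,"tz":0,"grip":1}]'
python3 -m pendant '[{"rx":0,"ry":0,"rz":0,"tx":0,"ty":-0.1,"tz":0,"grip":1},{"rx":0,"ry":0,"rz":0,"tx":0,"ty":-0.1,"tz":0,"grip":1}]'
python3 -m pendant '[{"rx":0,"ry":0,"rz":0,"tx":0,"ty":-0.1,"tz":0,"grip":1},{"rx":0,"ry":0,"rz":0,"tx":0,"ty":-0.1,"tz":0,"grip":1}]'
```

```text
time_s: 5.4
ee_pos: [0.4268, 0.1059, 0.3632]
eef_rot: [3.139, 0.004, -0.011]
force: [1.0, -1.8, -0.4]
grip_width: 0.0004
time_s: 5.57
ee_pos: [0.4268, 0.1149, 0.3635]
eef_rot: [3.139, 0.004, -0.01]
force: [0.3, -2.2, 0.0]
grip_width: 0.0007
time_s: 5.73
ee_pos: [0.427, 0.1189, 0.3636]
eef_rot: [3.124, 0.005, -0.013]
force: [-3.2, -48.7, 5.3]
grip_width: 0.0003
```

```bash

python3 -m pendant '[{"rx":0,"ry":0,"rz":0,"tx":0,"ty":0.3,"tz":0,"grip":1},{"rx":0,"ry":0,"rz":0,"tx":0,"ty":0.3,"tz":-0.5,"grip":1},{"rx":0,"ry":0,"rz":0,"tx":0,"ty":0.8,"tz":-0.5,"grip":-0.2},{"rx":0,"ry":0,"rz":0,"tx":0,"ty":1,"tz":-0.2,"grip":-0.2},{"rx":0,"ry":0,"rz":0,"tx":0,"ty":1,"tz":0,"grip":-0.2},{"rx":0,"ry":0,"rz":0,"tx":0,"ty":1,"tz":0,"grip":-0.2},{"rx":0,"ry":0,"rz":0,"tx":0,"ty":1,"tz":0,"grip":-0.2},{"rx":0,"ry":0,"rz":0,"tx":0.3,"ty":1,"tz":0,"grip":-0.2}]'
python3 - <<'E'
from h import *
to(0.6177,-.2083,0.25,0); snap('side','s2');snap('top','t2'); crop('s2',180,160,380,310,4,'s2c')
E
```

```text
time_s: 6.4
ee_pos: [0.4337, -0.1408, 0.4206]
eef_rot: [3.121, 0.003, -0.006]
force: [0.8, 0.2, 0.8]
grip_width: 0.0372
t 6.4 p [ 0.4337 -0.1408  0.4206] rpy [ 3.121e+00  3.000e-03 -6.000e-03] F [0.8 0.2 0.8] w 0.0372 q [-0.39  0.02  1.58 -0.02  1.54  1.19]
tool shift [4.62 1.57 4.28]
turn [ 0.3   0.05 -0.08]
```

View pics/s2c.png

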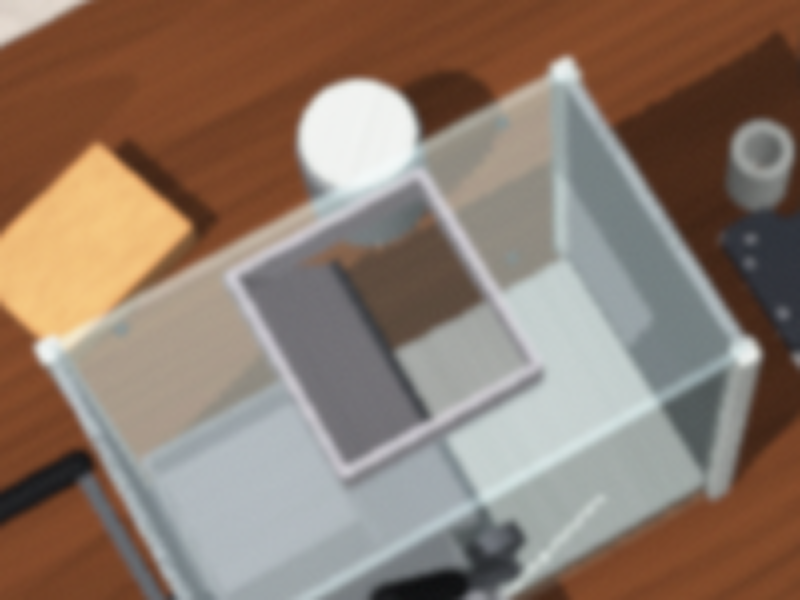

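View pics/t2.png

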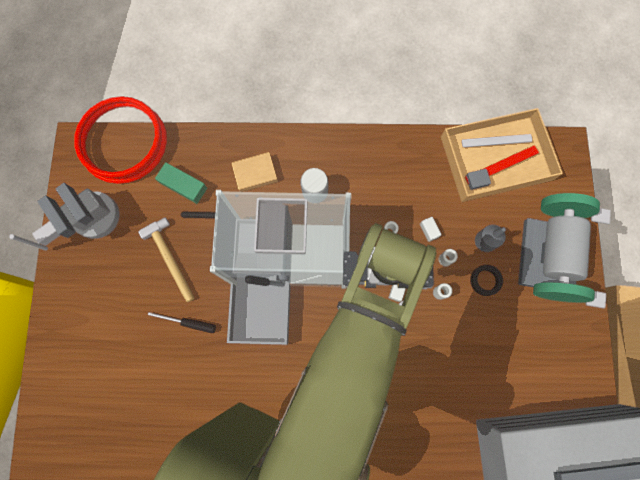

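Lever now leans fully left, and the flap covers the left side of the hopper. The bush at (391,228) hasn't moved, so I'll go to it.

```bash

python3 -m pendant '[{"rx":0.15,"ry":0,"rz":0,"tx":0.75,"ty":0.25,"tz":0.3,"grip":-0.2},{"rx":0.15,"ry":0,"rz":0,"tx":0.75,"ty":0.25,"tz":0.5,"grip":-0.2},{"rx":0,"ry":0,"rz":0,"tx":0.75,"ty":0.25,"tz":0.5,"grip":-0.2},{"rx":0,"ry":0,"rz":0,"tx":0.75,"ty":0.25,"tz":0.5,"grip":-0.2},{"rx":0,"ry":0,"rz":0,"tx":0.75,"ty":0.25,"tz":0.5,"grip":-0.2},{"rx":0,"ry":0,"rz":0,"tx":0.75,"ty":0.25,"tz":0.5,"grip":-0.2},{"rx":0,"ry":0,"rz":0,"tx":0,"ty":0,"tz":0.5,"grip":-0.2}]'
python3 - <<'E'
from h import *
to(0.6177,-.2083,0.118,0)
E
```

```text
time_s: 7.08
ee_pos: [0.6223, -0.2077, 0.2873]
eef_rot: [3.141, -0.006, -0.016]
force: [-0.7, 0.2, 0.0]
grip_width: 0.0563
t 7.08 p [ 0.6223 -0.2077  0.2873] rpy [ 3.141 -0.006 -0.016] F [-0.7  0.2  0. ] w 0.0563 q [-0.38  0.55  1.21  0.    1.38  1.21]
tool shift [-0.14  0.01  4.23]
turn [ 0.01 -0.09 -0.22]
```

```bash

python3 -m pendant '[{"rx":0,"ry":-0.05,"rz":-0.1,"tx":-0.07,"ty":0,"tz":0.8,"grip":-0.2},{"rx":0,"ry":-0.05,"rz":-0.1,"tx":-0.07,"ty":0,"tz":0.8,"grip":-0.2},{"rx":0,"ry":0,"rz":0,"tx":0,"ty":0,"tz":0.7,"grip":-0.2}]'
python3 - <<'E'
from h import *
to(0.6177,-.2083,0.118,0)
E
```

```text
time_s: 7.33
ee_pos: [0.6191, -0.206, 0.191]
eef_rot: [3.141, -0.0, -0.0]
force: [-0.0, -0.1, 0.3]
grip_width: 0.0562
t 7.33 p [ 0.6191 -0.206   0.191 ] rpy [ 3.141 -0.    -0.   ] F [-0.  -0.1  0.3] w 0.0562 q [-0.38  0.63  1.31 -0.    1.2   1.19]
tool shift [-0.03  0.06  1.82]
turn [ 0. -0. -0.]
```

```bash

python3 -m pendant '[{"rx":0,"ry":0,"rz":0,"tx":0,"ty":0.06,"tz":0.7,"grip":-0.2},{"rx":0,"ry":0,"rz":0,"tx":0,"ty":0,"tz":0.6,"grip":-0.2},{"rx":0,"ry":0,"rz":0,"tx":0,"ty":0,"tz":0.4,"grip":-0.2},{"rx":0,"ry":0,"rz":0,"tx":0,"ty":0,"tz":0.1,"grip":-0.2}]'
python3 -m pendant '[{"rx":0,"ry":0,"rz":0,"tx":0,"ty":0,"tz":0,"grip":1},{"rx":0,"ry":0,"rz":0,"tx":0,"ty":0,"tz":0,"grip":1},{"rx":0,"ry":0,"rz":0,"tx":0,"ty":0,"tz":0,"grip":1},{"rx":0,"ry":0,"rz":0,"tx":0,"ty":0,"tz":0,"grip":1}]' 30
python3 - <<'E'
from h import *
to(0.557,.083,0.43,0)
E
```

```text
time_s: 7.67
ee_pos: [0.6173, -0.2045, 0.1091]
eef_rot: [-3.137, 0.008, 0.001]
force: [0.4, 0.1, -0.2]
grip_width: 0.0567
time_s: 8.0
ee_pos: [0.6181, -0.2034, 0.1108]
eef_rot: [-3.137, 0.008, 0.001]
force: [-0.1, -0.0, -1.2]
grip_width: 0.0395
t 8.0 p [ 0.6181 -0.2034  0.1108] rpy [-3.137e+00  8.000e-03  1.000e-03] F [-0.1 -0.  -1.2] w 0.0395 q [-0.37  0.72  1.36  0.    1.07  1.19]
tool shift [-1.58 -7.2  -7.94]
turn [-0.06  0.11  0.02]
```

```bash

python3 -m pendant '[{"rx":0,"ry":0,"rz":0,"tx":0,"ty":0,"tz":-1,"grip":1},{"rx":0,"ry":0,"rz":0,"tx":0,"ty":0,"tz":-1,"grip":1},{"rx":0,"ry":0,"rz":0,"tx":0,"ty":0,"tz":-1,"grip":1},{"rx":0,"ry":0,"rz":0,"tx":0,"ty":0,"tz":-1,"grip":1},{"rx":0,"ry":0,"rz":0,"tx":0,"ty":0,"tz":-1,"grip":1},{"rx":0,"ry":0,"rz":0,"tx":0,"ty":0,"tz":-1,"grip":1},{"rx":0,"ry":0,"rz":0,"tx":0,"ty":0,"tz":-1,"grip":1},{"rx":0,"ry":0,"rz":0,"tx":0,"ty":0,"tz":-1,"grip":1}]'
python3 -m pendant '[{"rx":0,"ry":0,"rz":0,"tx":0,"ty":0,"tz":-1,"grip":1},{"rx":0,"ry":0,"rz":0,"tx":-0.2,"ty":-1,"tz":-0.2,"grip":1},{"rx":0,"ry":0,"rz":0,"tx":-0.2,"ty":-1,"tz":0,"grip":1},{"rx":0,"ry":0,"rz":0,"tx":-0.2,"ty":-1,"tz":0,"grip":1},{"rx":0,"ry":0,"rz":0,"tx":-0.2,"ty":-1,"tz":0,"grip":1},{"rx":0,"ry":0,"rz":0,"tx":-0.2,"ty":-1,"tz":0,"grip":1}]'
python3 - <<'E'
from h import *
to(0.557,.083,0.44,0)
E
```

```text
time_s: 8.67
ee_pos: [0.6178, -0.2033, 0.4377]
eef_rot: [-3.134, 0.013, 0.001]
force: [-0.0, -0.2, -1.6]
grip_width: 0.0397
time_s: 9.17
ee_pos: [0.5745, -0.0051, 0.5045]
eef_rot: [3.141, -0.014, -0.01]
force: [1.2, 0.5, -0.8]
grip_width: 0.0399
t 9.17 p [ 0.5745 -0.0051  0.5045] rpy [ 3.141 -0.014 -0.01 ] F [ 1.2  0.5 -0.8] w 0.0399 q [-0.07  0.3   1.07  0.    1.76  1.51]
tool shift [-0.48 -2.2   1.6 ]
turn [ 0.01 -0.2  -0.14]
```

```bash

python3 -m pendant '[{"rx":0,"ry":-0.1,"rz":-0.1,"tx":-0.1,"ty":-0.7,"tz":0,"grip":1},{"rx":0,"ry":-0.1,"rz":0,"tx":-0.1,"ty":-0.7,"tz":0.3,"grip":1},{"rx":0,"ry":0,"rz":0,"tx":-0.1,"ty":-0.5,"tz":0.4,"grip":1},{"rx":0,"ry":0,"rz":0,"tx":-0.1,"ty":-0.2,"tz":0.5,"grip":1},{"rx":0,"ry":0,"rz":0,"tx":-0.1,"ty":0,"tz":0.5,"grip":1},{"rx":0,"ry":0,"rz":0,"tx":0,"ty":0,"tz":0.3,"grip":1}]'
python3 - <<'E'
from h import *
to(0.557,.083,0.42,0);snap('side','s3'); crop('s3',180,160,380,310,4,'s3c')
E
```

```text
time_s: 9.67
ee_pos: [0.5487, 0.0916, 0.4331]
eef_rot: [-3.139, -0.019, 0.007]
force: [-0.1, -1.0, -0.6]
grip_width: 0.04
t 9.67 p [0.5487 0.0916 0.4331] rpy [-3.139 -0.019  0.007] F [-0.1 -1.  -0.6] w 0.04 q [0.1  0.25 1.29 0.   1.59 1.66]
tool shift [0.2  0.22 0.33]
turn [-0.03 -0.27  0.1 ]
```

View pics/s3c.png

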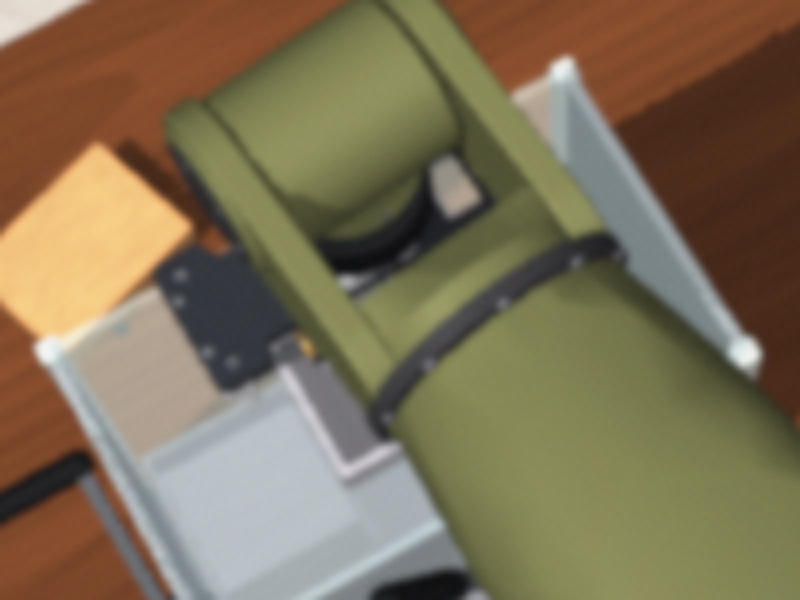

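The gripper hides the hopper, so I'll rely on the measured pose. After a small correction I'll release.

```bash

python3 -m pendant '[{"rx":0,"ry":-0.2,"rz":0,"tx":0.2,"ty":0.35,"tz":0.3,"grip":1},{"rx":0,"ry":0,"rz":0,"tx":0,"ty":0,"tz":0,"grip":1}]'
python3 -m pendant '[{"rx":0,"ry":0,"rz":0,"tx":0,"ty":0,"tz":0,"grip":-0.2},{"rx":0,"ry":0,"rz":0,"tx":0,"ty":0,"tz":0,"grip":-0.2},{"rx":0,"ry":0,"rz":0,"tx":0,"ty":0,"tz":-0.5,"grip":-0.2},{"rx":0,"ry":0,"rz":0,"tx":0,"ty":0.8,"tz":-0.5,"grip":-0.2},{"rx":0,"ry":0,"rz":0,"tx":0,"ty":1,"tz":0,"grip":-0.2},{"rx":0,"ry":0,"rz":0,"tx":0,"ty":1,"tz":0,"grip":-0.2},{"rx":0,"ry":0,"rz":0,"tx":0,"ty":1,"tz":0,"grip":-0.2},{"rx":0,"ry":0,"rz":0,"tx":0,"ty":1,"tz":0,"grip":-0.2}]'
python3 - <<'E'
from h import *
to(0.536,-.3735,0.118,0);snap('top','t4'); crop('t4',200,170,360,290,5,'t4c')
E
```

```text
time_s: 9.88
ee_pos: [0.5565, 0.0778, 0.4209]
eef_rot: [-3.139, -0.003, 0.008]
force: [-0.2, -0.3, -3.0]
grip_width: 0.0395
time_s: 10.55
ee_pos: [0.5562, -0.1133, 0.4739]
eef_rot: [-3.14, -0.02, 0.018]
force: [1.0, -0.1, -0.8]
grip_width: 0.056
t 10.55 p [ 0.5562 -0.1133  0.4739] rpy [-3.14  -0.02   0.018] F [ 1.  -0.1 -0.8] w 0.056 q [-0.27  0.27  1.17  0.01  1.68  1.29]
tool shift [-0.8   6.51  8.87]
turn [-0.03 -0.29  0.25]
```

View pics/t4.png

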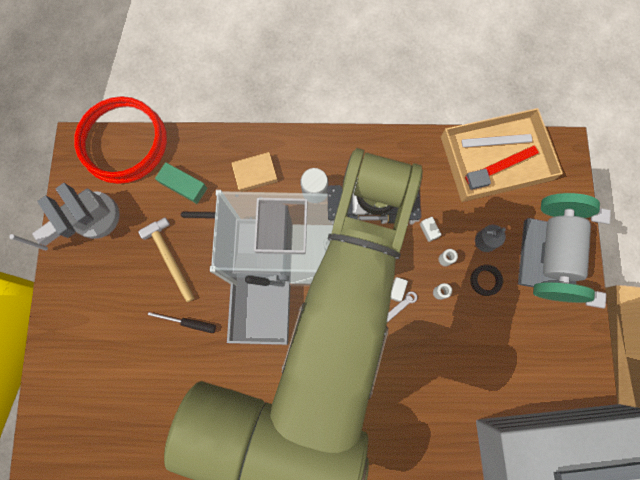

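The hopper is empty, and bushes B (448,257) and C (443,291) are where they were. Next is B, after checking how far the oil can is from it.

```bash

python3 -m pendant '[{"rx":0,"ry":-0.1,"rz":0.1,"tx":-0.1,"ty":0.9,"tz":0.2,"grip":-0.2},{"rx":0,"ry":-0.1,"rz":0.1,"tx":-0.1,"ty":0.9,"tz":0.2,"grip":-0.2},{"rx":0,"ry":-0.1,"rz":0,"tx":-0.1,"ty":0.9,"tz":0.2,"grip":-0.2},{"rx":0,"ry":0,"rz":0,"tx":-0.1,"ty":0.9,"tz":0.4,"grip":-0.2},{"rx":0,"ry":0,"rz":0,"tx":-0.1,"ty":0.9,"tz":0.6,"grip":-0.2},{"rx":0,"ry":0,"rz":0,"tx":-0.1,"ty":0.9,"tz":0.8,"grip":-0.2},{"rx":0,"ry":0,"rz":0,"tx":-0.1,"ty":0.5,"tz":0.8,"grip":-0.2}]'
python3 - <<'E'
from h import *
c=load('top0'); print('oil',at_z(c,485,241,.02),at_z(c,493,236,.1))
to(0.536,-.3735,0.118,0);snap('top','t5'); crop('t5',200,170,360,290,5,'t5c')
E
```

```text
time_s: 11.18
ee_pos: [0.5288, -0.3559, 0.3645]
eef_rot: [3.129, -0.023, -0.002]
force: [0.5, -0.5, 1.0]
grip_width: 0.0563
oil [ 0.59019881 -0.48969955  0.02      ] [ 0.58706247 -0.4857361   0.1       ]
t 11.18 p [ 0.5288 -0.3559  0.3645] rpy [ 3.129e+00 -2.300e-02 -2.000e-03] F [ 0.5 -0.5  1. ] w 0.0563 q [-0.65  0.46  1.17  0.    1.49  0.92]
tool shift [0.04 0.36 6.17]
turn [ 0.18 -0.32 -0.02]
```

View pics/t5c.png

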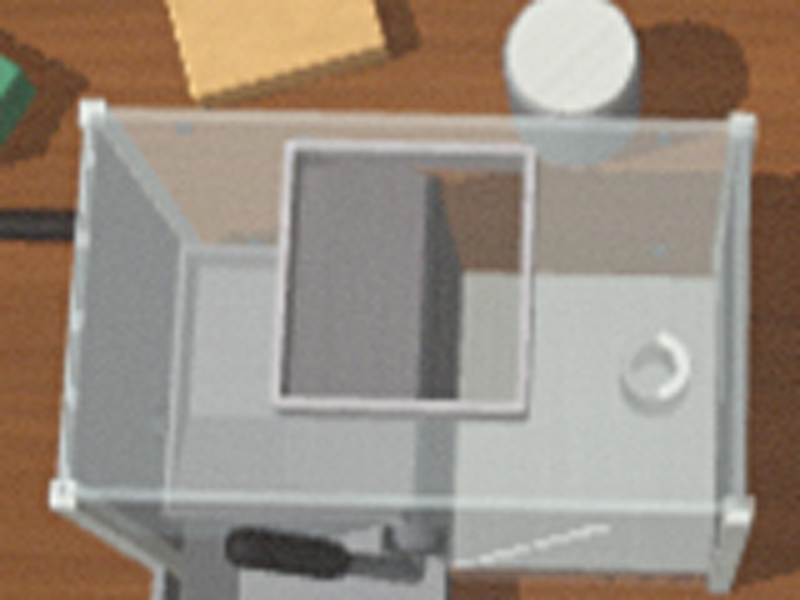

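The bush stands in the stock tray at (655,370) of the crop. The oil can is close to bush B, so I'll turn the hand about 32° to keep the body clear.

```bash

python3 -m pendant '[{"rx":0.1,"ry":-0.1,"rz":1,"tx":0,"ty":0,"tz":0,"grip":-0.2},{"rx":0.1,"ry":-0.1,"rz":1,"tx":0,"ty":0,"tz":0,"grip":-0.2},{"rx":0,"ry":-0.1,"rz":1,"tx":0,"ty":0,"tz":0,"grip":-0.2},{"rx":0,"ry":0,"rz":1,"tx":0,"ty":0,"tz":0,"grip":-0.2},{"rx":0,"ry":0,"rz":1,"tx":0,"ty":0,"tz":0.3,"grip":-0.2},{"rx":0,"ry":0,"rz":1,"tx":0,"ty":0,"tz":0.3,"grip":-0.2},{"rx":0,"ry":0,"rz":1,"tx":0,"ty":0,"tz":0.4,"grip":-0.2},{"rx":0,"ry":0,"rz":1,"tx":0,"ty":0,"tz":0.4,"grip":-0.2}]'
python3 - <<'E'
from h import *
to(0.536,-.3735,0.118,-.55)
E
```

```text
time_s: 11.9
ee_pos: [0.5281, -0.3579, 0.3081]
eef_rot: [-3.137, -0.001, -0.59]
force: [-0.3, 0.2, -0.1]
grip_width: 0.0564
t 11.9 p [ 0.5281 -0.3579  0.3081] rpy [-3.137e+00 -1.000e-03 -5.900e-01] F [-0.3  0.2 -0.1] w 0.0564 q [-0.65  0.5   1.24  0.    1.41  1.51]
tool shift [0.38 0.23 4.75]
turn [-0.06 -0.02 -0.58]
```

```bash

python3 -m pendant '[{"rx":0,"ry":0,"rz":0,"tx":0.2,"ty":0.12,"tz":0.6,"grip":-0.2},{"rx":0,"ry":0,"rz":0,"tx":0.18,"ty":0.12,"tz":0.7,"grip":-0.2},{"rx":0,"ry":0,"rz":0,"tx":0,"ty":0,"tz":0.8,"grip":-0.2}]'
python3 - <<'E'
from h import *
to(0.536,-.3735,0.118,-.55); snap('top','t6'); crop('t6',370,200,530,320,5,'t6c')
E
```

```text
time_s: 12.15
ee_pos: [0.5384, -0.3741, 0.23]
eef_rot: [-3.138, -0.015, -0.595]
force: [-0.3, -0.3, -0.8]
grip_width: 0.0564
t 12.15 p [ 0.5384 -0.3741  0.23  ] rpy [-3.138 -0.015 -0.595] F [-0.3 -0.3 -0.8] w 0.0564 q [-0.66  0.59  1.28  0.    1.26  1.5 ]
tool shift [-0.1   0.03  2.8 ]
turn [-0.04 -0.21 -0.65]
```

View pics/t6c.png

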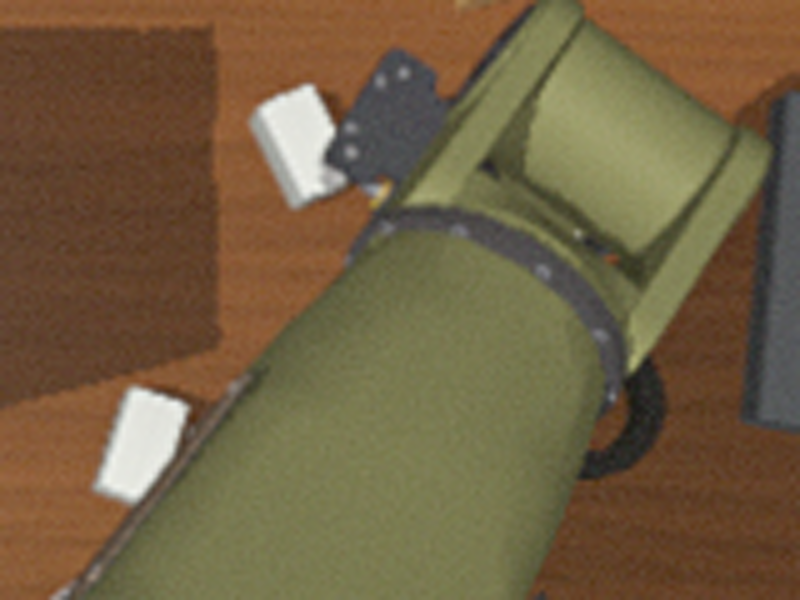

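The arm hides the bush, but it hadn't moved in t4, so I'll descend.

```bash

python3 -m pendant '[{"rx":0,"ry":-0.1,"rz":0,"tx":-0.1,"ty":0,"tz":0.6,"grip":-0.2},{"rx":0,"ry":-0.1,"rz":0,"tx":0,"ty":0,"tz":0.6,"grip":-0.2},{"rx":0,"ry":0,"rz":0,"tx":0,"ty":0,"tz":0.5,"grip":-0.2},{"rx":0,"ry":0,"rz":0,"tx":0,"ty":0,"tz":0.5,"grip":-0.2},{"rx":0,"ry":0,"rz":0,"tx":0,"ty":0,"tz":0.2,"grip":-0.2}]'
python3 -m pendant '[{"rx":0,"ry":0,"rz":0,"tx":0,"ty":0,"tz":0,"grip":1},{"rx":0,"ry":0,"rz":0,"tx":0,"ty":0,"tz":0,"grip":1},{"rx":0,"ry":0,"rz":0,"tx":0,"ty":0,"tz":0,"grip":1},{"rx":0,"ry":0,"rz":0,"tx":0,"ty":0,"tz":0,"grip":1}]' 30
python3 - <<'E'
from h import *
to(0.557,.078,0.46,0)
E
```

```text
time_s: 12.62
ee_pos: [0.5364, -0.3687, 0.1305]
eef_rot: [-3.137, 0.004, -0.594]
force: [0.4, 1.3, 0.1]
grip_width: 0.0564
time_s: 12.95
ee_pos: [0.538, -0.3688, 0.1351]
eef_rot: [-3.138, 0.0, -0.594]
force: [0.9, 0.3, -1.0]
grip_width: 0.039
t 12.95 p [ 0.538  -0.3688  0.1351] rpy [-3.138  0.    -0.594] F [ 0.9  0.3 -1. ] w 0.039 q [-0.66  0.69  1.35  0.    1.1   1.5 ]
tool shift [-5.86 -9.56 -8.08]
turn [-0.06 -0.01 -8.5 ]
```

It's gripped too near the top, so I'll reopen and regrasp lower.

```bash

python3 -m pendant '[{"rx":0,"ry":0,"rz":0,"tx":0,"ty":0,"tz":0,"grip":-0.2},{"rx":0,"ry":0,"rz":0,"tx":0,"ty":0,"tz":0,"grip":-0.2},{"rx":0,"ry":0,"rz":0,"tx":0,"ty":0,"tz":0.3,"grip":-0.2},{"rx":0,"ry":0,"rz":0,"tx":0,"ty":0,"tz":0.3,"grip":-0.2},{"rx":0,"ry":0,"rz":0,"tx":0,"ty":0,"tz":0,"grip":-0.2}]'
python3 -m pendant '[{"rx":0,"ry":0,"rz":0,"tx":0,"ty":0,"tz":0,"grip":1},{"rx":0,"ry":0,"rz":0,"tx":0,"ty":0,"tz":0,"grip":1},{"rx":0,"ry":0,"rz":0,"tx":0,"ty":0,"tz":0,"grip":1},{"rx":0,"ry":0,"rz":0,"tx":0,"ty":0,"tz":0,"grip":1}]' 30
python3 - <<'E'
from h import *
to(0.557,.078,0.46,0)
E
```

```text
time_s: 13.37
ee_pos: [0.539, -0.3694, 0.1129]
eef_rot: [-3.138, -0.006, -0.594]
force: [-0.5, 0.9, -1.0]
grip_width: 0.0562
time_s: 13.7
ee_pos: [0.5386, -0.3692, 0.1111]
eef_rot: [-3.138, -0.003, -0.594]
force: [0.0, -0.5, -0.4]
grip_width: 0.0388
t 13.7 p [ 0.5386 -0.3692  0.1111] rpy [-3.138e+00 -3.000e-03 -5.940e-01] F [ 0.  -0.5 -0.4] w 0.0388 q [-0.66  0.72  1.36  0.    1.06  1.5 ]
tool shift [-5.85 -9.56 -8.7 ]
turn [-0.04 -0.05 -8.51]
```

```bash

python3 -m pendant '[{"rx":0,"ry":0,"rz":0,"tx":0,"ty":0,"tz":-1,"grip":1},{"rx":0,"ry":0,"rz":0,"tx":0,"ty":0,"tz":-1,"grip":1},{"rx":0,"ry":0,"rz":-1,"tx":0,"ty":0,"tz":-1,"grip":1},{"rx":0,"ry":0,"rz":-1,"tx":0,"ty":0,"tz":-1,"grip":1},{"rx":0,"ry":0,"rz":-1,"tx":0,"ty":0,"tz":-1,"grip":1},{"rx":0,"ry":0,"rz":-1,"tx":0,"ty":0,"tz":-1,"grip":1},{"rx":0,"ry":0,"rz":-1,"tx":0,"ty":0,"tz":-1,"grip":1},{"rx":0,"ry":0,"rz":-1,"tx":0,"ty":0,"tz":-1,"grip":1}]'
python3 -m pendant '[{"rx":0,"ry":0,"rz":-1,"tx":0,"ty":0,"tz":-0.6,"grip":1},{"rx":0,"ry":0,"rz":-1,"tx":0,"ty":0,"tz":-0.4,"grip":1},{"rx":0,"ry":0,"rz":0,"tx":0,"ty":-1,"tz":0,"grip":1},{"rx":0,"ry":0,"rz":0,"tx":0,"ty":-1,"tz":0,"grip":1},{"rx":0,"ry":0,"rz":0,"tx":0,"ty":-1,"tz":0,"grip":1},{"rx":0,"ry":0,"rz":0,"tx":0,"ty":-1,"tz":0,"grip":1},{"rx":0,"ry":0,"rz":0,"tx":0,"ty":-1,"tz":0,"grip":1},{"rx":0,"ry":0,"rz":0,"tx":0,"ty":-1,"tz":0,"grip":1}]'
python3 - <<'E'
from h import *
to(0.557,.078,0.42,0)
E
```

```text
time_s: 14.37
ee_pos: [0.536, -0.3688, 0.4335]
eef_rot: [-3.13, 0.012, -0.159]
force: [-0.5, -0.8, -1.0]
grip_width: 0.0386
time_s: 15.03
ee_pos: [0.5357, -0.1264, 0.4878]
eef_rot: [-3.138, -0.004, -0.016]
force: [0.7, -1.1, -0.4]
grip_width: 0.0388
t 15.03 p [ 0.5357 -0.1264  0.4878] rpy [-3.138 -0.004 -0.016] F [ 0.7 -1.1 -0.4] w 0.0388 q [-0.3   0.24  1.18  0.    1.72  1.29]
tool shift [ 0.44 -5.11  1.71]
turn [-0.04 -0.05 -0.24]
```

```bash

python3 -m pendant '[{"rx":0,"ry":0,"rz":-0.1,"tx":0.1,"ty":-1,"tz":0,"grip":1},{"rx":0,"ry":0,"rz":-0.1,"tx":0.1,"ty":-1,"tz":0,"grip":1},{"rx":0,"ry":0,"rz":0,"tx":0.1,"ty":-1,"tz":0.1,"grip":1},{"rx":0,"ry":0,"rz":0,"tx":0.1,"ty":-1,"tz":0.2,"grip":1},{"rx":0,"ry":0,"rz":0,"tx":0,"ty":-0.6,"tz":0.4,"grip":1},{"rx":0,"ry":0,"rz":0,"tx":0,"ty":0,"tz":0.4,"grip":1},{"rx":0,"ry":0,"rz":0,"tx":0,"ty":0,"tz":0.3,"grip":1}]'
python3 - <<'E'
from h import *
to(0.557,.078,0.42,0)
E
```

```text
time_s: 15.62
ee_pos: [0.5499, 0.0724, 0.436]
eef_rot: [-3.137, -0.013, 0.006]
force: [0.4, 0.2, -1.4]
grip_width: 0.0389
t 15.62 p [0.5499 0.0724 0.436 ] rpy [-3.137 -0.013  0.006] F [ 0.4  0.2 -1.4] w 0.0389 q [0.06 0.24 1.29 0.   1.6  1.63]
tool shift [ 0.17 -0.14  0.4 ]
turn [-0.06 -0.18  0.09]
```

```bash

python3 -m pendant '[{"rx":0,"ry":-0.2,"rz":0,"tx":0.2,"ty":-0.1,"tz":0.4,"grip":1},{"rx":0,"ry":0,"rz":0,"tx":0,"ty":0,"tz":0,"grip":1}]'
python3 -m pendant '[{"rx":0,"ry":0,"rz":0,"tx":0,"ty":0,"tz":0,"grip":-0.2},{"rx":0,"ry":0,"rz":0,"tx":0,"ty":0,"tz":0,"grip":-0.2},{"rx":0,"ry":0,"rz":0,"tx":0,"ty":0,"tz":-0.5,"grip":-0.2},{"rx":0,"ry":0,"rz":0,"tx":0,"ty":0.8,"tz":-0.5,"grip":-0.2},{"rx":0,"ry":0,"rz":0,"tx":0,"ty":1,"tz":0,"grip":-0.2},{"rx":0,"ry":0,"rz":0,"tx":0,"ty":1,"tz":0,"grip":-0.2},{"rx":0,"ry":0,"rz":0,"tx":-0.3,"ty":1,"tz":0,"grip":-0.2},{"rx":0,"ry":0,"rz":0,"tx":-0.4,"ty":0.9,"tz":0,"grip":-0.2}]'
python3 -m pendant '[{"rx":0,"ry":0,"rz":0,"tx":-0.4,"ty":0.9,"tz":0.1,"grip":-0.2},{"rx":0,"ry":0,"rz":0,"tx":-0.4,"ty":0.9,"tz":0.1,"grip":-0.2},{"rx":0,"ry":0,"rz":0,"tx":-0.4,"ty":0.9,"tz":0.1,"grip":-0.2},{"rx":0,"ry":0,"rz":0,"tx":-0.4,"ty":0.9,"tz":0.4,"grip":-0.2}]'
python3 - <<'E'
from h import *
to(.4365,-.353,0.118,0);snap('top','t7'); crop('t7',200,170,360,290,5,'t7c'); crop('t7',370,200,530,320,5,'t7d')
E
```

```text
time_s: 15.78
ee_pos: [0.5574, 0.078, 0.4177]
eef_rot: [-3.137, 0.004, 0.008]
force: [-0.9, -0.2, -1.9]
grip_width: 0.0389
time_s: 16.45
ee_pos: [0.53, -0.1121, 0.4666]
eef_rot: [-3.138, -0.007, 0.016]
force: [1.3, -0.6, -0.5]
grip_width: 0.0566
time_s: 16.78
ee_pos: [0.4638, -0.2624, 0.4465]
eef_rot: [3.137, -0.019, 0.014]
force: [0.8, 0.1, 0.4]
grip_width: 0.0569
t 16.78 p [ 0.4638 -0.2624  0.4465] rpy [ 3.137 -0.019  0.014] F [0.8 0.1 0.4] w 0.0569 q [-0.59  0.19  1.33  0.01  1.6   0.97]
tool shift [-0.87  2.22  8.21]
turn [ 0.06 -0.28  0.21]
```

View pics/t7c.png

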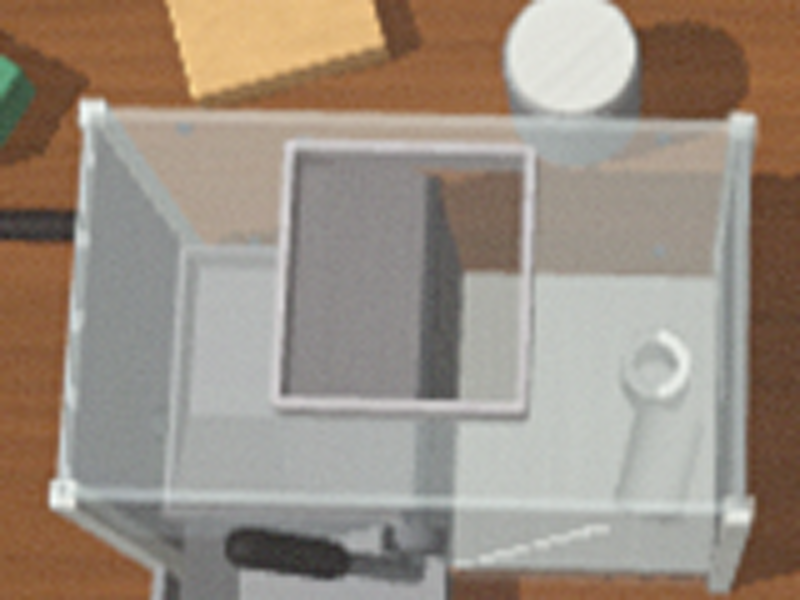

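View pics/t7d.png

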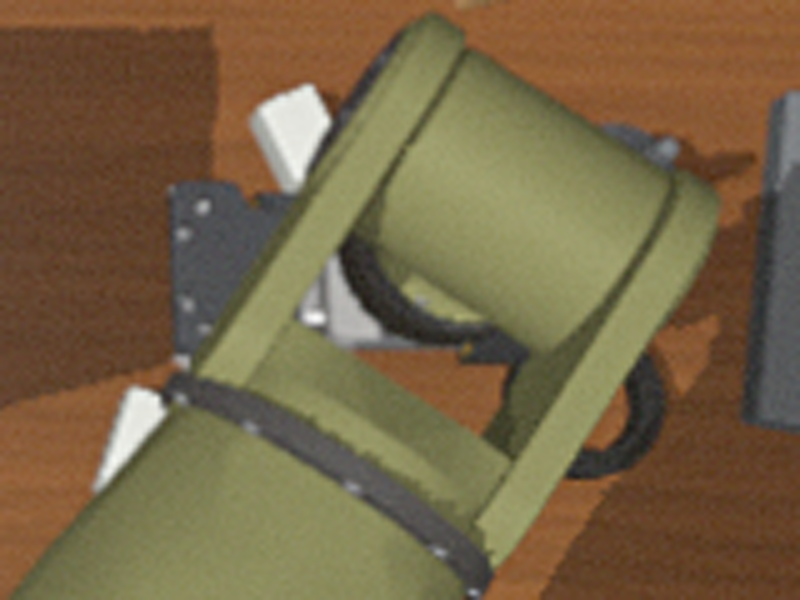

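Two bushes are now in the tray, one standing and one lying. The arm hides bush C, so I'll check it in the side camera.

```bash

python3 - <<'E'
from h import *
snap('side','s7'); crop('s7',340,140,500,260,5,'s7c')
E
```

```text
(no output)
```

View pics/s7c.png

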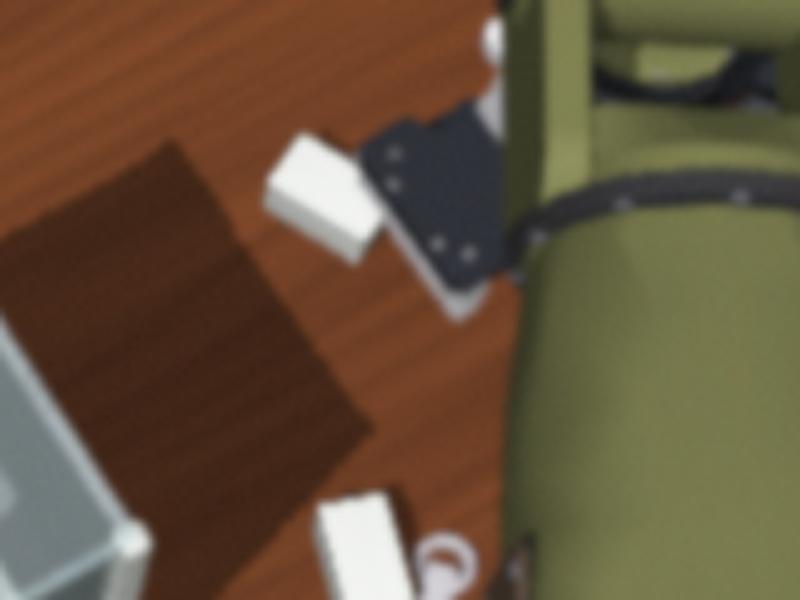

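```bash

python3 -m pendant '[{"rx":0,"ry":-0.1,"rz":0.1,"tx":-0.2,"ty":0.6,"tz":0.6,"grip":-0.3},{"rx":0,"ry":-0.1,"rz":0.1,"tx":-0.2,"ty":0.6,"tz":0.8,"grip":-0.3},{"rx":0,"ry":-0.1,"rz":0,"tx":-0.2,"ty":0.5,"tz":0.8,"grip":-0.3},{"rx":0,"ry":0,"rz":0,"tx":-0.2,"ty":0.3,"tz":0.8,"grip":-0.3},{"rx":0,"ry":0,"rz":0,"tx":0,"ty":0,"tz":0.8,"grip":-0.3},{"rx":0,"ry":0,"rz":0,"tx":0,"ty":0,"tz":0.8,"grip":-0.3}]'
python3 - <<'E'
from h import *
to(.4365,-.353,0.115,0)
E
```

```text
time_s: 17.38
ee_pos: [0.4304, -0.3513, 0.2675]
eef_rot: [3.124, -0.013, -0.01]
force: [0.1, -0.9, -0.7]
grip_width: 0.0609
t 17.38 p [ 0.4304 -0.3513  0.2675] rpy [ 3.124 -0.013 -0.01 ] F [ 0.1 -0.9 -0.7] w 0.0609 q [-0.75  0.33  1.56 -0.    1.23  0.83]
tool shift [ 0.1  -0.03  3.82]
turn [ 0.25 -0.19 -0.14]
```

```bash

python3 -m pendant '[{"rx":0.1,"ry":-0.1,"rz":-0.1,"tx":0.15,"ty":0,"tz":0.6,"grip":-0.3},{"rx":0.1,"ry":-0.1,"rz":0,"tx":0,"ty":0,"tz":0.7,"grip":-0.3},{"rx":0,"ry":0,"rz":0,"tx":0,"ty":0,"tz":0.6,"grip":-0.3},{"rx":0,"ry":0,"rz":0,"tx":0,"ty":0,"tz":0.5,"grip":-0.3}]'
python3 - <<'E'
from h import *
to(.4365,-.353,0.115,0)
E
```

```text
time_s: 17.72
ee_pos: [0.4376, -0.3526, 0.1701]
eef_rot: [3.135, -0.003, -0.004]
force: [-0.2, -0.5, -0.6]
grip_width: 0.0613
t 17.72 p [ 0.4376 -0.3526  0.1701] rpy [ 3.135e+00 -3.000e-03 -4.000e-03] F [-0.2 -0.5 -0.6] w 0.0613 q [-0.74  0.47  1.62 -0.    1.05  0.83]
tool shift [-0.03  0.    1.38]
turn [ 0.09 -0.04 -0.06]
```

```bash

python3 -m pendant '[{"rx":0,"ry":0,"rz":0,"tx":0,"ty":0,"tz":0.5,"grip":-0.3},{"rx":0,"ry":0,"rz":0,"tx":0,"ty":0,"tz":0.4,"grip":-0.3},{"rx":0,"ry":0,"rz":0,"tx":0,"ty":0,"tz":0.4,"grip":-0.3},{"rx":0,"ry":0,"rz":0,"tx":0,"ty":0,"tz":0,"grip":-0.3}]'
python3 -m pendant '[{"rx":0,"ry":0,"rz":0,"tx":0,"ty":0,"tz":0,"grip":1},{"rx":0,"ry":0,"rz":0,"tx":0,"ty":0,"tz":0,"grip":1},{"rx":0,"ry":0,"rz":0,"tx":0,"ty":0,"tz":0,"grip":1},{"rx":0,"ry":0,"rz":0,"tx":0,"ty":0,"tz":0,"grip":1}]' 30
python3 - <<'E'
from h import *
to(0.557,.078,0.46,0)
E
```

```text
time_s: 18.05
ee_pos: [0.4389, -0.3526, 0.1163]
eef_rot: [3.134, -0.004, -0.004]
force: [-0.9, -0.4, -0.8]
grip_width: 0.0612
time_s: 18.38
ee_pos: [0.4407, -0.3534, 0.1212]
eef_rot: [3.13, -0.009, -0.004]
force: [-0.1, -0.7, -2.4]
grip_width: 0.0395
t 18.38 p [ 0.4407 -0.3534  0.1212] rpy [ 3.13  -0.009 -0.004] F [-0.1 -0.7 -2.4] w 0.0395 q [-0.74  0.54  1.64 -0.    0.95  0.84]
tool shift [  2.94 -10.7   -8.57]
turn [ 0.16 -0.12 -0.06]
```

```bash

python3 -m pendant '[{"rx":0.05,"ry":0,"rz":0,"tx":0,"ty":0,"tz":-1,"grip":1},{"rx":0.05,"ry":0,"rz":0,"tx":0,"ty":0,"tz":-1,"grip":1},{"rx":0,"ry":0,"rz":0,"tx":0,"ty":0,"tz":-1,"grip":1},{"rx":0,"ry":0,"rz":0,"tx":0,"ty":0,"tz":-1,"grip":1},{"rx":0,"ry":0,"rz":0,"tx":0,"ty":0,"tz":-1,"grip":1},{"rx":0,"ry":0,"rz":0,"tx":0,"ty":0,"tz":-1,"grip":1},{"rx":0,"ry":0,"rz":0,"tx":0,"ty":0,"tz":-1,"grip":1},{"rx":0,"ry":0,"rz":0,"tx":0,"ty":0,"tz":-1,"grip":1}]'
python3 -m pendant '[{"rx":0,"ry":0,"rz":0,"tx":0.3,"ty":-0.9,"tz":-0.3,"grip":1},{"rx":0,"ry":0,"rz":0,"tx":0.3,"ty":-0.9,"tz":-0.3,"grip":1},{"rx":0,"ry":0,"rz":0,"tx":0.3,"ty":-0.9,"tz":0,"grip":1},{"rx":0,"ry":0,"rz":0,"tx":0.3,"ty":-0.9,"tz":0,"grip":1},{"rx":0,"ry":0,"rz":0,"tx":0.3,"ty":-0.9,"tz":0,"grip":1},{"rx":0,"ry":0,"rz":0,"tx":0.3,"ty":-0.9,"tz":0,"grip":1},{"rx":0,"ry":0,"rz":0,"tx":0.3,"ty":-0.9,"tz":0,"grip":1},{"rx":0,"ry":0,"rz":0,"tx":0.3,"ty":-0.9,"tz":0,"grip":1}]'
python3 - <<'E'
from h import *
to(0.557,.078,0.42,0)
E
```

```text
time_s: 19.05
ee_pos: [0.4355, -0.3493, 0.4481]
eef_rot: [-3.139, -0.001, -0.004]
force: [0.6, -1.3, -2.2]
grip_width: 0.0396
time_s: 19.72
ee_pos: [0.5309, -0.0542, 0.49]
eef_rot: [3.132, -0.022, -0.016]
force: [1.3, -0.1, -1.6]
grip_width: 0.0393
t 19.72 p [ 0.5309 -0.0542  0.49  ] rpy [ 3.132 -0.022 -0.016] F [ 1.3 -0.1 -1.6] w 0.0393 q [-0.17  0.19  1.23 -0.01  1.7   1.42]
tool shift [ 0.56 -3.33  1.73]
turn [ 0.15 -0.31 -0.23]
```

```bash

python3 -m pendant '[{"rx":0,"ry":-0.1,"rz":-0.1,"tx":0.3,"ty":-0.9,"tz":0,"grip":1},{"rx":0,"ry":-0.1,"rz":-0.1,"tx":0.3,"ty":-0.9,"tz":0,"grip":1},{"rx":0,"ry":-0.1,"rz":0,"tx":0.2,"ty":-0.9,"tz":0.2,"grip":1},{"rx":0,"ry":0,"rz":0,"tx":0.1,"ty":-0.5,"tz":0.4,"grip":1},{"rx":0,"ry":0,"rz":0,"tx":0,"ty":0,"tz":0.5,"grip":1},{"rx":0,"ry":0,"rz":0,"tx":0,"ty":0,"tz":0.4,"grip":1}]'
python3 - <<'E'
from h import *
to(0.565,.078,0.42,0)
E
```

```text
time_s: 20.22
ee_pos: [0.5677, 0.0877, 0.4344]
eef_rot: [3.133, -0.011, 0.006]
force: [0.3, -0.3, -2.1]
grip_width: 0.0392
t 20.22 p [0.5677 0.0877 0.4344] rpy [ 3.133 -0.011  0.006] F [ 0.3 -0.3 -2.1] w 0.0392 q [ 0.09  0.29  1.23 -0.01  1.61  1.66]
tool shift [-0.07  0.24  0.36]
turn [ 0.13 -0.16  0.09]
```

```bash

python3 -m pendant '[{"rx":0.1,"ry":-0.1,"rz":0,"tx":-0.1,"ty":0.25,"tz":0.35,"grip":1},{"rx":0,"ry":0,"rz":0,"tx":0,"ty":0,"tz":0,"grip":1}]'
python3 -m pendant '[{"rx":0,"ry":0,"rz":0,"tx":0,"ty":0,"tz":0,"grip":-0.2},{"rx":0,"ry":0,"rz":0,"tx":0,"ty":0,"tz":0,"grip":-0.2},{"rx":0,"ry":0,"rz":0,"tx":0,"ty":0,"tz":-0.6,"grip":-0.2},{"rx":0,"ry":0,"rz":0,"tx":0,"ty":-0.5,"tz":-0.6,"grip":1},{"rx":0,"ry":0,"rz":0,"tx":-0.6,"ty":-0.7,"tz":0,"grip":1},{"rx":0,"ry":0,"rz":0,"tx":-0.7,"ty":-0.7,"tz":0,"grip":1},{"rx":0,"ry":0,"rz":0,"tx":-0.7,"ty":-0.7,"tz":0,"grip":1},{"rx":0,"ry":0,"rz":0,"tx":-0.7,"ty":-0.5,"tz":0,"grip":1}]'
python3 - <<'E'
from h import *
to(0.427,.21,0.365,0);snap('top','t8'); crop('t8',200,170,360,290,5,'t8c')
E
```

```text
time_s: 20.38
ee_pos: [0.563, 0.0788, 0.4176]
eef_rot: [3.14, 0.0, 0.009]
force: [1.2, -0.3, -2.0]
grip_width: 0.0395
time_s: 21.05
ee_pos: [0.4537, 0.2032, 0.4762]
eef_rot: [-3.142, -0.013, -0.002]
force: [-0.1, 0.0, 0.1]
grip_width: 0.0264
t 21.05 p [0.4537 0.2032 0.4762] rpy [-3.142e+00 -1.300e-02 -2.000e-03] F [-0.1  0.   0.1] w 0.0264 q [ 0.35  0.11  1.36 -0.    1.66  1.92]
tool shift [-0.7  -0.17  2.77]
turn [-0.   -0.18 -0.03]
```

View pics/t8.png

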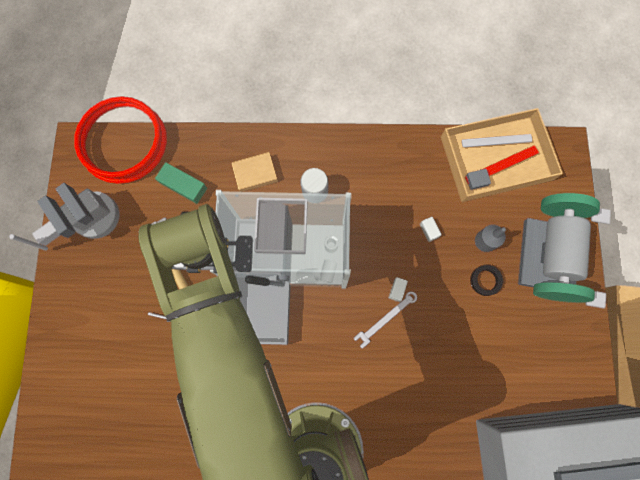

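View pics/t8c.png

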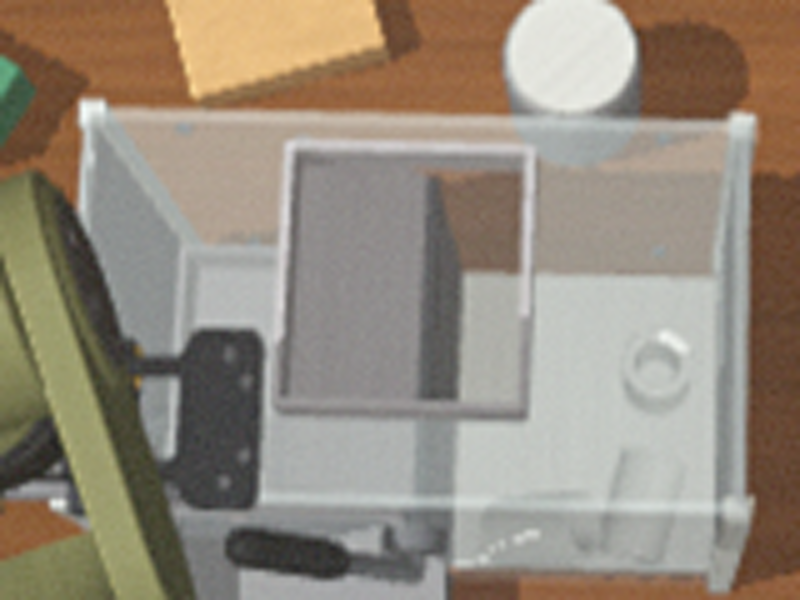

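All three bushes are in the tray: one standing at (657,370), two lying at (640,500) and (540,520). The bench holds only the two offcuts, in their old places. Next I push the lever right.

```bash

python3 -m pendant '[{"rx":0,"ry":-0.1,"rz":0,"tx":-0.3,"ty":-0.15,"tz":0.5,"grip":1},{"rx":0,"ry":-0.1,"rz":0,"tx":-0.3,"ty":-0.1,"tz":0.7,"grip":1},{"rx":0,"ry":0,"rz":0,"tx":0,"ty":0,"tz":0.7,"grip":1},{"rx":0,"ry":0,"rz":0,"tx":0,"ty":0,"tz":0.5,"grip":1},{"rx":0,"ry":0,"rz":0,"tx":0,"ty":0,"tz":0.2,"grip":1}]'
python3 - <<'E'
from h import *
to(0.427,.06,0.365,0)
E
```

```text
time_s: 21.52
ee_pos: [0.4237, 0.2194, 0.3813]
eef_rot: [-3.132, -0.02, 0.005]
force: [-0.0, 0.1, -0.5]
grip_width: 0.0004
t 21.52 p [0.4237 0.2194 0.3813] rpy [-3.132 -0.02   0.005] F [-0.   0.1 -0.5] w 0.0004 q [0.4  0.07 1.61 0.   1.44 1.97]
tool shift [0.05 3.99 0.37]
turn [-0.14 -0.28  0.08]
```

```bash

python3 -m pendant '[{"rx":-0.1,"ry":-0.25,"rz":0,"tx":0.1,"ty":0.4,"tz":0.3,"grip":1},{"rx":0,"ry":0,"rz":0,"tx":0,"ty":0.4,"tz":0.1,"grip":1},{"rx":0,"ry":0,"rz":0,"tx":0,"ty":0.4,"tz":0,"grip":1},{"rx":0,"ry":0,"rz":0,"tx":0,"ty":0.4,"tz":0,"grip":1},{"rx":0,"ry":0,"rz":0,"tx":0,"ty":0.4,"tz":0,"grip":1},{"rx":0,"ry":0,"rz":0,"tx":0,"ty":0.4,"tz":0,"grip":1},{"rx":0,"ry":0,"rz":0,"tx":0,"ty":0.4,"tz":0,"grip":1},{"rx":0,"ry":0,"rz":0,"tx":0,"ty":0.4,"tz":0,"grip":1}]'
python3 - <<'E'
from h import *
to(0.427,.05,0.365,0)
E
```

```text
time_s: 22.18
ee_pos: [0.4316, 0.0899, 0.3752]
eef_rot: [-3.133, -0.017, 0.009]
force: [0.8, 2.2, -1.6]
grip_width: 0.0003
t 22.18 p [0.4316 0.0899 0.3752] rpy [-3.133 -0.017  0.009] F [ 0.8  2.2 -1.6] w 0.0003 q [ 0.12 -0.01  1.7   0.01  1.43  1.68]
tool shift [-0.13  1.    0.24]
turn [-0.13 -0.24  0.12]
```

```bash

python3 -m pendant '[{"rx":0,"ry":-0.2,"rz":0,"tx":-0.1,"ty":0.3,"tz":0.25,"grip":1},{"rx":0,"ry":0,"rz":0,"tx":0,"ty":0.25,"tz":0,"grip":1},{"rx":0,"ry":0,"rz":0,"tx":0,"ty":0.15,"tz":0,"grip":1},{"rx":0,"ry":0,"rz":0,"tx":0,"ty":0.1,"tz":0,"grip":1}]'
python3 -m pendant '[{"rx":0,"ry":0,"rz":0,"tx":0,"ty":0.1,"tz":0,"grip":1},{"rx":0,"ry":0,"rz":0,"tx":0,"ty":0.1,"tz":0,"grip":1}]'
```

```text
time_s: 22.52
ee_pos: [0.4297, 0.0548, 0.3715]
eef_rot: [-3.131, -0.013, 0.006]
force: [0.7, 2.4, -0.2]
grip_width: 0.0003
time_s: 22.68
ee_pos: [0.4303, 0.0464, 0.3731]
eef_rot: [-3.131, -0.016, 0.005]
force: [-1.0, 1.1, 0.6]
grip_width: 0.0006
```

```bash

python3 -m pendant '[{"rx":0,"ry":0,"rz":0,"tx":0,"ty":0.1,"tz":0.1,"grip":1}]'
python3 -m pendant '[{"rx":0,"ry":0,"rz":0,"tx":0,"ty":0.1,"tz":0,"grip":1}]'
python3 -m pendant '[{"rx":0,"ry":0,"rz":0,"tx":0,"ty":0.1,"tz":0,"grip":1}]'
```

```text
time_s: 22.77
ee_pos: [0.4305, 0.0443, 0.372]
eef_rot: [-3.124, -0.019, 0.007]
force: [-22.7, 46.9, 60.1]
grip_width: 0.0005
time_s: 22.85
ee_pos: [0.4304, 0.0432, 0.3737]
eef_rot: [-3.115, -0.022, 0.009]
force: [-3.8, 34.8, 1.9]
grip_width: 0.0004
time_s: 22.93
ee_pos: [0.4303, 0.0419, 0.3747]
eef_rot: [-3.107, -0.023, 0.011]
force: [-0.8, 29.0, 0.6]
grip_width: 0.0006
```

```bash

python3 -m pendant '[{"rx":-0.1,"ry":-0.1,"rz":0,"tx":0,"ty":-0.4,"tz":0,"grip":1},{"rx":-0.1,"ry":-0.1,"rz":0,"tx":0,"ty":-0.2,"tz":-0.8,"grip":1},{"rx":-0.1,"ry":-0.1,"rz":0,"tx":0,"ty":0.2,"tz":-0.9,"grip":-0.2},{"rx":0,"ry":0,"rz":0,"tx":0.2,"ty":0.9,"tz":0,"grip":-0.2},{"rx":0,"ry":0,"rz":0,"tx":0.3,"ty":0.9,"tz":0,"grip":-0.2},{"rx":0,"ry":0,"rz":0,"tx":0.3,"ty":0.9,"tz":0,"grip":-0.2},{"rx":0,"ry":0,"rz":0,"tx":0.3,"ty":0.9,"tz":0,"grip":-0.2},{"rx":0,"ry":0,"rz":0,"tx":0.3,"ty":0.9,"tz":0,"grip":-0.2}]'
python3 - <<'E'
from h import *
to(.6208,-.329,0.25,.39);snap('top','t9'); crop('t9',200,170,360,290,5,'t9c')
snap('side','s9'); crop('s9',180,160,380,310,4,'s9c')
E
```

```text
time_s: 23.6
ee_pos: [0.4887, -0.1226, 0.4478]
eef_rot: [-3.129, -0.008, 0.026]
force: [0.9, 0.7, -0.3]
grip_width: 0.0372
t 23.6 p [ 0.4887 -0.1226  0.4478] rpy [-3.129 -0.008  0.026] F [ 0.9  0.7 -0.3] w 0.0372 q [-0.32  0.13  1.4   0.01  1.61  1.22]
tool shift [3.13 5.31 4.9 ]
turn [-0.16 -0.14 -5.21]
```

View pics/t9c.png

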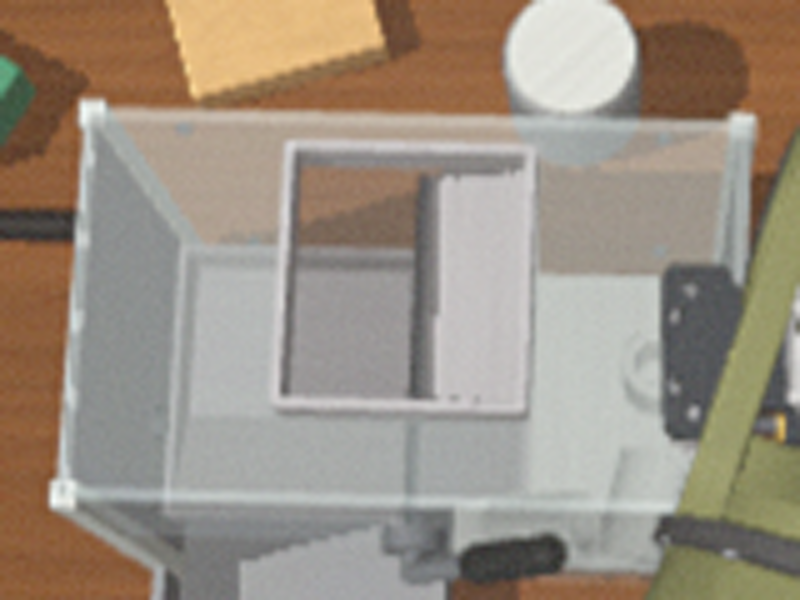

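View pics/s9.png

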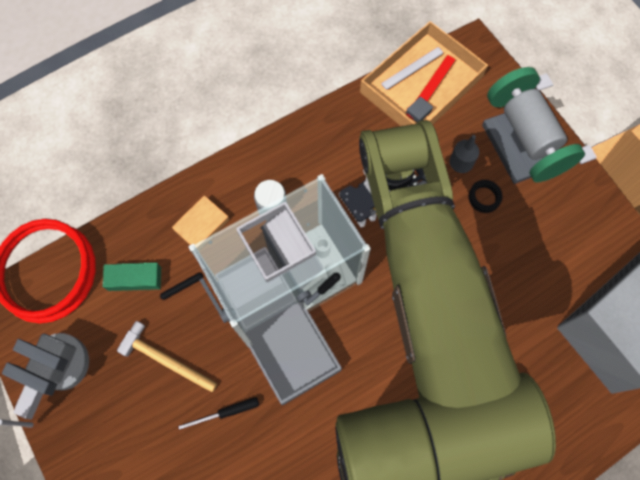

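The lever now leans right with its grip at (510,555) of the crop, and the flap covers the right side of the hopper. Now the far offcut.

```bash

python3 -m pendant '[{"rx":-0.1,"ry":-0.1,"rz":0,"tx":0.55,"ty":0.85,"tz":0,"grip":-0.2},{"rx":-0.1,"ry":0,"rz":0,"tx":0.55,"ty":0.85,"tz":0.2,"grip":-0.2},{"rx":0,"ry":0,"rz":0,"tx":0.55,"ty":0.85,"tz":0.4,"grip":-0.2},{"rx":0,"ry":0,"rz":0,"tx":0.55,"ty":0.85,"tz":0.4,"grip":-0.2},{"rx":0,"ry":0,"rz":0,"tx":0.4,"ty":0.7,"tz":0.4,"grip":-0.2},{"rx":0,"ry":0,"rz":-0.9,"tx":0,"ty":0,"tz":0.4,"grip":-0.2},{"rx":0,"ry":0,"rz":-0.9,"tx":0,"ty":0,"tz":0.4,"grip":-0.2},{"rx":0,"ry":0,"rz":-0.9,"tx":0,"ty":0,"tz":0.4,"grip":-0.2}]'
python3 -m pendant '[{"rx":0,"ry":0,"rz":-0.9,"tx":0,"ty":0,"tz":0.4,"grip":-0.2},{"rx":0,"ry":0,"rz":-0.9,"tx":0,"ty":0,"tz":0.4,"grip":-0.2}]'
python3 - <<'E'
from h import *
to(.6208,-.329,0.104,.39);snap('side','s10'); crop('s10',340,140,500,260,5,'s10c')
E
```

```text
time_s: 24.37
ee_pos: [0.5984, -0.2876, 0.3408]
eef_rot: [3.137, -0.001, 0.216]
force: [0.8, -0.2, -1.1]
grip_width: 0.0562
time_s: 24.53
ee_pos: [0.5988, -0.2869, 0.3066]
eef_rot: [3.138, 0.001, 0.349]
force: [0.2, -0.4, -0.0]
grip_width: 0.0567
t 24.53 p [ 0.5988 -0.2869  0.3066] rpy [3.138e+00 1.000e-03 3.490e-01] F [ 0.2 -0.4 -0. ] w 0.0567 q [-0.5   0.56  1.15 -0.    1.43  0.72]
tool shift [0.16 1.16 5.07]
turn [ 0.06  0.01 -0.59]
```

View pics/s10c.png

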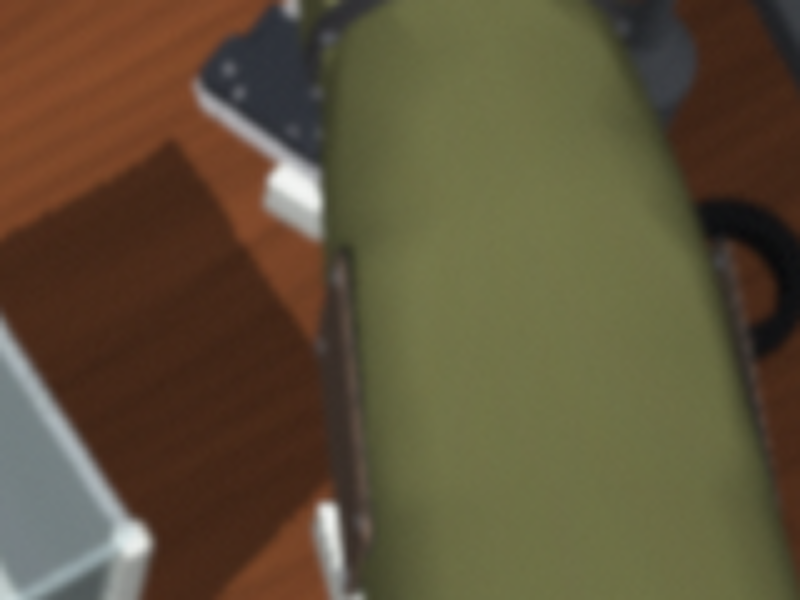

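The visible left corner of the offcut, at (268,190), is where it was before. Descending.

```bash

python3 -m pendant '[{"rx":0,"ry":0,"rz":-0.3,"tx":0.1,"ty":0.6,"tz":0.4,"grip":-0.2},{"rx":0,"ry":0,"rz":-0.3,"tx":0.1,"ty":0.6,"tz":0.6,"grip":-0.2},{"rx":0,"ry":0,"rz":0,"tx":0,"ty":0,"tz":0.7,"grip":-0.2},{"rx":0,"ry":0,"rz":0,"tx":0,"ty":0,"tz":0.7,"grip":-0.2},{"rx":0,"ry":0,"rz":0,"tx":0,"ty":0,"tz":0.6,"grip":-0.2}]'
python3 - <<'E'
from h import *
to(.6208,-.329,0.104,.39)
E
```

```text
time_s: 25.0
ee_pos: [0.6264, -0.3285, 0.1865]
eef_rot: [3.133, -0.002, 0.394]
force: [1.0, 0.5, 0.3]
grip_width: 0.0564
t 25.0 p [ 0.6264 -0.3285  0.1865] rpy [ 3.133e+00 -2.000e-03  3.940e-01] F [1.  0.5 0.3] w 0.0564 q [-0.53  0.75  1.12 -0.    1.26  0.64]
tool shift [-0.14 -0.06  2.06]
turn [ 0.12 -0.02  0.06]
```

```bash

python3 -m pendant '[{"rx":0.1,"ry":0,"rz":0,"tx":-0.15,"ty":-0.05,"tz":0.6,"grip":-0.2},{"rx":0,"ry":0,"rz":0,"tx":0,"ty":0,"tz":0.6,"grip":-0.2},{"rx":0,"ry":0,"rz":0,"tx":0,"ty":0,"tz":0.4,"grip":-0.2}]'
python3 - <<'E'
from h import *
to(.6208,-.329,0.104,.39)
E
```

```text
time_s: 25.25
ee_pos: [0.6207, -0.3277, 0.1194]
eef_rot: [3.141, -0.001, 0.39]
force: [1.0, -0.2, -0.1]
grip_width: 0.0562
t 25.25 p [ 0.6207 -0.3277  0.1194] rpy [ 3.141e+00 -1.000e-03  3.900e-01] F [ 1.  -0.2 -0.1] w 0.0562 q [-0.54  0.81  1.18  0.    1.15  0.64]
tool shift [-0.01  0.03  0.38]
turn [ 0.01 -0.01  0.  ]
```

```bash

python3 -m pendant '[{"rx":0,"ry":0,"rz":0,"tx":0,"ty":0,"tz":0.3,"grip":-0.2},{"rx":0,"ry":0,"rz":0,"tx":0,"ty":0,"tz":0,"grip":-0.2}]'
python3 -m pendant '[{"rx":0,"ry":0,"rz":0,"tx":0,"ty":0,"tz":0,"grip":1},{"rx":0,"ry":0,"rz":0,"tx":0,"ty":0,"tz":0,"grip":1},{"rx":0,"ry":0,"rz":0,"tx":0,"ty":0,"tz":0,"grip":1},{"rx":0,"ry":0,"rz":0,"tx":0,"ty":0,"tz":0,"grip":1}]' 40
python3 - <<'E'
from h import *
to(0.557,.088,0.46,0)
E
```

```text
time_s: 25.42
ee_pos: [0.6203, -0.3264, 0.1037]
eef_rot: [-3.138, 0.002, 0.389]
force: [-0.2, 0.7, -0.3]
grip_width: 0.0564
time_s: 25.75
ee_pos: [0.6219, -0.3264, 0.1079]
eef_rot: [3.141, -0.0, 0.388]
force: [-0.5, 0.4, -2.6]
grip_width: 0.0337
t 25.75 p [ 0.6219 -0.3264  0.1079] rpy [ 3.141 -0.     0.388] F [-0.5  0.4 -2.6] w 0.0337 q [-0.54  0.83  1.18 -0.    1.13  0.65]
tool shift [  2.42 -10.2   -8.81]
turn [ 0.01 -0.    5.55]
```

```bash

python3 -m pendant '[{"rx":0,"ry":0,"rz":0,"tx":0,"ty":0,"tz":-1,"grip":1},{"rx":0,"ry":0,"rz":0,"tx":0,"ty":0,"tz":-1,"grip":1},{"rx":0,"ry":0,"rz":0,"tx":0,"ty":0,"tz":-1,"grip":1},{"rx":0,"ry":0,"rz":0.9,"tx":0,"ty":0,"tz":-1,"grip":1},{"rx":0,"ry":0,"rz":0.9,"tx":0,"ty":0,"tz":-1,"grip":1},{"rx":0,"ry":0,"rz":0.9,"tx":0,"ty":0,"tz":-1,"grip":1},{"rx":0,"ry":0,"rz":0.9,"tx":0,"ty":0,"tz":-1,"grip":1},{"rx":0,"ry":0,"rz":0.9,"tx":0,"ty":0,"tz":-1,"grip":1}]'
python3 -m pendant '[{"rx":0,"ry":0,"rz":0.5,"tx":0,"ty":0,"tz":-0.6,"grip":1},{"rx":0,"ry":0,"rz":0,"tx":-0.15,"ty":-0.9,"tz":-0.2,"grip":1},{"rx":0,"ry":0,"rz":0,"tx":-0.15,"ty":-0.9,"tz":0,"grip":1},{"rx":0,"ry":0,"rz":0,"tx":-0.15,"ty":-0.9,"tz":0,"grip":1},{"rx":0,"ry":0,"rz":0,"tx":-0.15,"ty":-0.9,"tz":0,"grip":1},{"rx":0,"ry":0,"rz":0,"tx":-0.15,"ty":-0.9,"tz":0,"grip":1},{"rx":0,"ry":0,"rz":0,"tx":-0.15,"ty":-0.9,"tz":0,"grip":1},{"rx":0,"ry":0,"rz":0,"tx":-0.15,"ty":-0.9,"tz":0,"grip":1}]'
python3 - <<'E'
from h import *
to(0.557,.088,0.415,0)
E
```

```text
time_s: 26.42
ee_pos: [0.6199, -0.3249, 0.4322]
eef_rot: [-3.134, 0.011, 0.062]
force: [1.7, -0.2, -2.4]
grip_width: 0.0335
time_s: 27.08
ee_pos: [0.5689, -0.0701, 0.4799]
eef_rot: [3.139, -0.008, 0.009]
force: [0.8, 0.5, -2.4]
grip_width: 0.0339
t 27.08 p [ 0.5689 -0.0701  0.4799] rpy [ 3.139 -0.008  0.009] F [ 0.8  0.5 -2.4] w 0.0339 q [-0.19  0.29  1.13 -0.    1.71  1.38]
tool shift [-0.28 -3.96  1.61]
turn [ 0.04 -0.11  0.13]
```

```bash

python3 -m pendant '[{"rx":0,"ry":-0.1,"rz":0,"tx":-0.05,"ty":-0.9,"tz":0,"grip":1},{"rx":0,"ry":-0.1,"rz":0,"tx":-0.05,"ty":-0.9,"tz":0,"grip":1},{"rx":0,"ry":0,"rz":0,"tx":0,"ty":-0.9,"tz":0.1,"grip":1},{"rx":0,"ry":0,"rz":0,"tx":0,"ty":-0.8,"tz":0.3,"grip":1},{"rx":0,"ry":0,"rz":0,"tx":0,"ty":-0.1,"tz":0.5,"grip":1},{"rx":0,"ry":0,"rz":0,"tx":0,"ty":0,"tz":0.4,"grip":1}]'
python3 - <<'E'
from h import *
to(0.557,.088,0.415,0)
E
```

```text
time_s: 27.58
ee_pos: [0.5578, 0.0875, 0.435]
eef_rot: [3.14, -0.007, 0.014]
force: [1.3, -0.5, -2.2]
grip_width: 0.0337
t 27.58 p [0.5578 0.0875 0.435 ] rpy [ 3.14  -0.007  0.014] F [ 1.3 -0.5 -2.2] w 0.0337 q [ 0.09  0.27  1.26 -0.    1.61  1.65]
tool shift [-0.02 -0.01  0.5 ]
turn [ 0.02 -0.1   0.21]
```

```bash

python3 -m pendant '[{"rx":0,"ry":-0.1,"rz":0.1,"tx":0,"ty":0,"tz":0.5,"grip":1},{"rx":0,"ry":0,"rz":0,"tx":0,"ty":0,"tz":0,"grip":1}]'
python3 -m pendant '[{"rx":0,"ry":0,"rz":0,"tx":0,"ty":0,"tz":0,"grip":-0.2},{"rx":0,"ry":0,"rz":0,"tx":0,"ty":0,"tz":0,"grip":-0.2},{"rx":0,"ry":0,"rz":0,"tx":0,"ty":0,"tz":-0.5,"grip":-0.2},{"rx":0,"ry":0,"rz":0,"tx":0,"ty":0.8,"tz":-0.5,"grip":-0.2},{"rx":0,"ry":0,"rz":0,"tx":0,"ty":1,"tz":0,"grip":-0.2},{"rx":0,"ry":0,"rz":0,"tx":0,"ty":1,"tz":0,"grip":-0.2},{"rx":0,"ry":0,"rz":0,"tx":0,"ty":1,"tz":0,"grip":-0.2},{"rx":0,"ry":0,"rz":0,"tx":0,"ty":0.9,"tz":0,"grip":-0.2}]'
python3 - <<'E'
from h import *
to(.4555,-.2263,0.25,.333);snap('top','t11'); crop('t11',200,170,360,290,5,'t11c'); crop('t11',340,240,440,315,8,'t11d')
E
```

```text
time_s: 27.75
ee_pos: [0.5568, 0.0891, 0.4127]
eef_rot: [3.14, 0.002, 0.01]
force: [0.2, -0.2, -2.3]
grip_width: 0.0337
time_s: 28.42
ee_pos: [0.5576, -0.1013, 0.4688]
eef_rot: [3.139, -0.016, 0.018]
force: [1.4, 0.6, -0.2]
grip_width: 0.0565
t 28.42 p [ 0.5576 -0.1013  0.4688] rpy [ 3.139 -0.016  0.018] F [ 1.4  0.6 -0.2] w 0.0565 q [-0.24  0.27  1.18  0.    1.67  1.31]
tool shift [-2.7   3.06  5.44]
turn [ 0.08 -0.22 -4.51]
```

View pics/t11c.png

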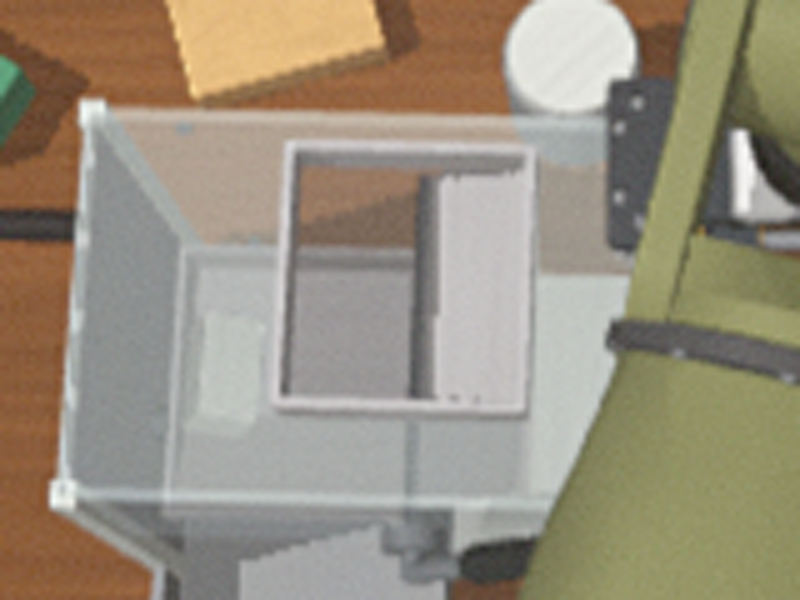

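View pics/t11d.png

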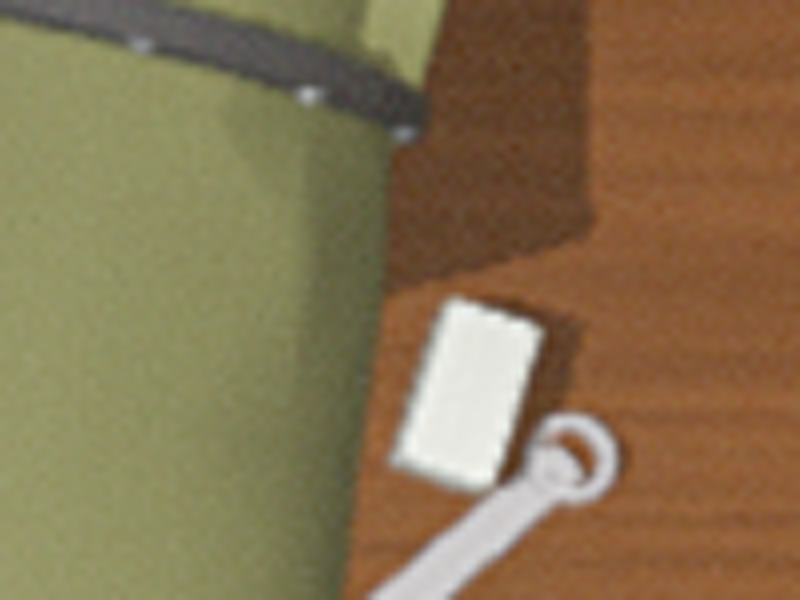

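The first offcut lies in the pan at (228,370), and the second is in place next to the wrench ring. I'll measure it again along with the ring's clearance.

```bash
python3 - <<'E'
from h import *
c=load('top0')
f=lambda u,v:(340+u/8,240+v/8)
P=np.array([at_z(c,*f(*q),.034)[:2] for q in [(450,297),(544,328),(495,493),(395,462)]])
m=P.mean(0); d=(P[0]-P[3]+P[1]-P[2]); a=np.arctan2(d[1],d[0]); print(m,a,[np.linalg.norm(P[i]-P[i-1]).round(4) for i in range(4)])
R=np.array([[np.cos(a),np.sin(a)],[-np.sin(a),np.cos(a)]])
for q in [(575,412),(540,425),(522,460),(500,490),(575,458)]: print(q,(R@(at_z(c,*f(*q),.01)[:2]-m)).round(4))
t=m+R.T@np.array([.012,0]);print(t)
E
```

```text
[ 0.4433912  -0.23014591] -0.3220748737981877 [np.float64(0.0626), np.float64(0.0351), np.float64(0.0618), np.float64(0.0368)]
(575, 412) [ 0.01 -0.04]
(540, 425) [ 0.0014 -0.0294]
(522, 460) [-0.0128 -0.027 ]
(500, 490) [-0.0257 -0.0227]
(575, 458) [-0.0059 -0.0449]
[ 0.45477417 -0.23394434]
```

The heading is -0.32 rad; I had the sign wrong before. I'll grip 18 mm towards the far end with a narrow opening, and keep the fingertips above the wrench.

```bash
python3 - <<'E'
from h import *
a=-.322; m=np.array([.4434,-.2301]); print(m+np.array([[np.cos(a),-np.sin(a)],[np.sin(a),np.cos(a)]])@[.018,.003])
E
python3 -m pendant '[{"rx":0,"ry":-0.1,"rz":0,"tx":-0.5,"ty":0.6,"tz":0,"grip":0},{"rx":0,"ry":-0.1,"rz":0,"tx":-0.5,"ty":0.6,"tz":0,"grip":0},{"rx":0,"ry":0,"rz":0,"tx":-0.5,"ty":0.6,"tz":0.1,"grip":0},{"rx":0,"ry":0,"rz":0.9,"tx":-0.5,"ty":0.5,"tz":0.5,"grip":0},{"rx":0,"ry":0,"rz":0.9,"tx":0,"ty":0,"tz":0.7,"grip":0},{"rx":0,"ry":0,"rz":0.9,"tx":0,"ty":0,"tz":0.7,"grip":0},{"rx":0,"ry":0,"rz":0.9,"tx":0,"ty":0,"tz":0.7,"grip":0},{"rx":0,"ry":0,"rz":0.9,"tx":0,"ty":0,"tz":0.5,"grip":0}]'
python3 - <<'E'
from h import *
to(.4614,-.2330,0.113,-.322)
E
```

```text
[ 0.46142427 -0.23295055]
time_s: 29.13
ee_pos: [0.475, -0.2124, 0.3546]
eef_rot: [3.133, -0.033, -0.322]
force: [-0.2, -0.3, -0.2]
grip_width: 0.0469
t 29.13 p [ 0.475  -0.2124  0.3546] rpy [ 3.133 -0.033 -0.322] F [-0.2 -0.3 -0.2] w 0.0469 q [-0.49  0.18  1.54 -0.    1.38  1.4 ]
tool shift [-0.36  0.54  6.04]
turn [ 0.13 -0.47 -0.  ]
```

```bash

python3 -m pendant '[{"rx":0.1,"ry":-0.2,"rz":0,"tx":-0.1,"ty":0.3,"tz":0.6,"grip":0},{"rx":0,"ry":-0.2,"rz":0,"tx":-0.1,"ty":0.2,"tz":0.8,"grip":0},{"rx":0,"ry":-0.1,"rz":0,"tx":0,"ty":0,"tz":0.8,"grip":0},{"rx":0,"ry":0,"rz":0,"tx":0,"ty":0,"tz":0.8,"grip":0},{"rx":0,"ry":0,"rz":0,"tx":0,"ty":0,"tz":0.6,"grip":0},{"rx":0,"ry":0,"rz":0,"tx":0,"ty":0,"tz":0.3,"grip":0}]'
python3 - <<'E'
from h import *
to(.4614,-.2330,0.113,-.322)
E
```

```text
time_s: 29.63
ee_pos: [0.4642, -0.2343, 0.2014]
eef_rot: [3.137, -0.014, -0.331]
force: [-0.1, -0.2, -0.1]
grip_width: 0.047
t 29.63 p [ 0.4642 -0.2343  0.2014] rpy [ 3.137 -0.014 -0.331] F [-0.1 -0.2 -0.1] w 0.047 q [-0.54  0.34  1.72 -0.    1.07  1.37]
tool shift [-0.11 -0.02  2.21]
turn [ 0.07 -0.2  -0.13]
```

```bash

python3 -m pendant '[{"rx":0.05,"ry":-0.2,"rz":-0.1,"tx":-0.1,"ty":0,"tz":0.6,"grip":0},{"rx":0,"ry":0,"rz":0,"tx":0,"ty":0,"tz":0.6,"grip":0},{"rx":0,"ry":0,"rz":0,"tx":0,"ty":0,"tz":0.3,"grip":0},{"rx":0,"ry":0,"rz":0,"tx":0,"ty":0,"tz":0,"grip":0}]'
python3 - <<'E'
from h import *
to(.4614,-.2330,0.113,-.322)
E
```

```text
time_s: 29.97
ee_pos: [0.4627, -0.2359, 0.1422]
eef_rot: [3.139, -0.006, -0.326]
force: [-0.2, 0.6, 0.3]
grip_width: 0.0473
t 29.97 p [ 0.4627 -0.2359  0.1422] rpy [ 3.139 -0.006 -0.326] F [-0.2  0.6  0.3] w 0.0473 q [-0.54  0.43  1.76 -0.    0.95  1.36]
tool shift [-0.06 -0.06  0.73]
turn [ 0.04 -0.09 -0.05]
```

```bash

python3 -m pendant '[{"rx":0,"ry":-0.1,"rz":0,"tx":-0.05,"ty":-0.08,"tz":0.4,"grip":0},{"rx":0,"ry":0,"rz":0,"tx":0,"ty":0,"tz":0.3,"grip":0},{"rx":0,"ry":0,"rz":0,"tx":0,"ty":0,"tz":0,"grip":0}]'
python3 - <<'E'
from h import *
to(.4614,-.2330,0.113,-.322)
E
```

```text
time_s: 30.22
ee_pos: [0.4643, -0.2344, 0.1177]
eef_rot: [3.137, -0.006, -0.327]
force: [-0.7, -0.0, -0.7]
grip_width: 0.047
t 30.22 p [ 0.4643 -0.2344  0.1177] rpy [ 3.137 -0.006 -0.327] F [-0.7 -0.  -0.7] w 0.047 q [-0.54  0.47  1.77 -0.    0.9   1.36]
tool shift [-0.08 -0.01  0.12]
turn [ 0.06 -0.09 -0.07]
```

```bash

python3 -m pendant '[{"rx":0,"ry":0,"rz":0,"tx":-0.1,"ty":0,"tz":0.2,"grip":0},{"rx":0,"ry":0,"rz":0,"tx":0,"ty":0,"tz":0,"grip":1},{"rx":0,"ry":0,"rz":0,"tx":0,"ty":0,"tz":0,"grip":1},{"rx":0,"ry":0,"rz":0,"tx":0,"ty":0,"tz":0,"grip":1},{"rx":0,"ry":0,"rz":0,"tx":0,"ty":0,"tz":0,"grip":1}]' 45
python3 -m pendant '[{"rx":0,"ry":0,"rz":0,"tx":0,"ty":0,"tz":-0.4,"grip":1},{"rx":0,"ry":0,"rz":0,"tx":0,"ty":0,"tz":-0.6,"grip":1},{"rx":0,"ry":0,"rz":0,"tx":0,"ty":0,"tz":-0.8,"grip":1}]'
python3 - <<'E'
from h import *
to(0.55,.088,0.46,0)
E
```

```text
time_s: 30.63
ee_pos: [0.4617, -0.2345, 0.1128]
eef_rot: [3.136, -0.012, -0.327]
force: [-0.3, -0.7, -0.4]
grip_width: 0.0336
time_s: 30.88
ee_pos: [0.4592, -0.2328, 0.182]
eef_rot: [3.138, -0.002, -0.327]
force: [0.1, 0.1, -1.0]
grip_width: 0.0336
t 30.88 p [ 0.4592 -0.2328  0.182 ] rpy [ 3.138e+00 -2.000e-03 -3.270e-01] F [ 0.1  0.1 -1. ] w 0.0336 q [-0.54  0.36  1.75 -0.    1.03  1.36]
tool shift [-0.41 -8.3  -6.98]
turn [ 0.05 -0.02 -4.69]
```

```bash

python3 -m pendant '[{"rx":0,"ry":0,"rz":0,"tx":0,"ty":0,"tz":-1,"grip":1},{"rx":0,"ry":0,"rz":-0.8,"tx":0,"ty":0,"tz":-1,"grip":1},{"rx":0,"ry":0,"rz":-0.8,"tx":0,"ty":0,"tz":-1,"grip":1},{"rx":0,"ry":0,"rz":-0.8,"tx":0,"ty":0,"tz":-1,"grip":1},{"rx":0,"ry":0,"rz":-0.8,"tx":0,"ty":0,"tz":-1,"grip":1},{"rx":0,"ry":0,"rz":-0.8,"tx":0,"ty":0,"tz":-1,"grip":1},{"rx":0,"ry":0,"rz":-0.5,"tx":0,"ty":0,"tz":-1,"grip":1},{"rx":0,"ry":0,"rz":0,"tx":0,"ty":0,"tz":-0.5,"grip":1}]'
python3 -m pendant '[{"rx":0,"ry":0,"rz":0,"tx":0.35,"ty":-0.9,"tz":0,"grip":1},{"rx":0,"ry":0,"rz":0,"tx":0.35,"ty":-0.9,"tz":0,"grip":1},{"rx":0,"ry":0,"rz":0,"tx":0.35,"ty":-0.9,"tz":0,"grip":1},{"rx":0,"ry":0,"rz":0,"tx":0.35,"ty":-0.9,"tz":0,"grip":1},{"rx":0,"ry":0,"rz":0,"tx":0.35,"ty":-0.9,"tz":0,"grip":1},{"rx":0,"ry":0,"rz":0,"tx":0.35,"ty":-0.9,"tz":0,"grip":1}]'
python3 - <<'E'
from h import *
to(0.573,.088,0.415,0); snap('side','s12')
E
```

```text
time_s: 31.55
ee_pos: [0.4551, -0.2293, 0.498]
eef_rot: [3.136, -0.003, 0.003]
force: [-0.4, 0.0, -0.7]
grip_width: 0.034
time_s: 32.05
ee_pos: [0.5382, -0.0102, 0.5063]
eef_rot: [3.13, -0.016, -0.008]
force: [1.0, -0.9, -1.6]
grip_width: 0.0336
t 32.05 p [ 0.5382 -0.0102  0.5063] rpy [ 3.13  -0.016 -0.008] F [ 1.  -0.9 -1.6] w 0.0336 q [-0.08  0.21  1.18 -0.01  1.74  1.49]
tool shift [ 0.81 -2.49  2.27]
turn [ 0.16 -0.22 -0.12]
```

View pics/s12.png

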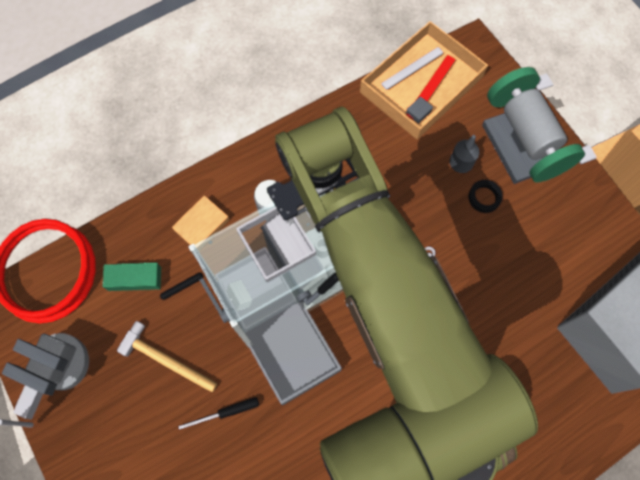

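The wrench ring is still at (430,250), where it was, and the width reading of 33.6 mm says the offcut is held. On to the hopper.

```bash

python3 -m pendant '[{"rx":0.1,"ry":-0.1,"rz":-0.1,"tx":0.3,"ty":-0.8,"tz":0,"grip":1},{"rx":0.1,"ry":-0.1,"rz":0,"tx":0.3,"ty":-0.8,"tz":0.2,"grip":1},{"rx":0,"ry":0,"rz":0,"tx":0.2,"ty":-0.7,"tz":0.5,"grip":1},{"rx":0,"ry":0,"rz":0,"tx":0.1,"ty":0,"tz":0.5,"grip":1},{"rx":0,"ry":0,"rz":0,"tx":0,"ty":0,"tz":0.5,"grip":1},{"rx":0,"ry":0,"rz":0,"tx":0,"ty":0,"tz":0.3,"grip":1}]'
python3 - <<'E'
from h import *
to(0.573,.088,0.415,0)
E
```

```text
time_s: 32.6
ee_pos: [0.5768, 0.0971, 0.4258]
eef_rot: [-3.136, -0.006, 0.01]
force: [-0.1, 0.4, -1.5]
grip_width: 0.0335
t 32.6 p [0.5768 0.0971 0.4258] rpy [-3.136 -0.006  0.01 ] F [-0.1  0.4 -1.5] w 0.0335 q [0.1  0.32 1.21 0.01 1.6  1.66]
tool shift [-0.1   0.23  0.27]
turn [-0.08 -0.08  0.14]
```

```bash

python3 -m pendant '[{"rx":0,"ry":-0.1,"rz":0.1,"tx":-0.1,"ty":0.23,"tz":0.25,"grip":1},{"rx":0,"ry":0,"rz":0,"tx":0,"ty":0,"tz":0,"grip":1}]'
python3 -m pendant '[{"rx":0,"ry":0,"rz":0,"tx":0,"ty":0,"tz":0,"grip":-0.2},{"rx":0,"ry":0,"rz":0,"tx":0,"ty":0,"tz":0,"grip":-0.2},{"rx":0,"ry":0,"rz":0,"tx":0,"ty":0,"tz":-0.5,"grip":-0.2},{"rx":0,"ry":0,"rz":0,"tx":-0.5,"ty":0.8,"tz":-0.5,"grip":1},{"rx":0,"ry":0,"rz":0,"tx":-0.7,"ty":0.8,"tz":0,"grip":1},{"rx":0,"ry":0,"rz":0,"tx":-0.7,"ty":0.8,"tz":0,"grip":1},{"rx":0,"ry":0,"rz":0,"tx":-0.7,"ty":0.8,"tz":0,"grip":1},{"rx":0,"ry":0,"rz":0,"tx":-0.7,"ty":0.8,"tz":0,"grip":1}]'
python3 - <<'E'
from h import *
to(.427,-.07,0.365,0);snap('top','t13'); crop('t13',200,170,360,290,5,'t13c')
E
```

```text
time_s: 32.77
ee_pos: [0.5724, 0.0885, 0.4122]
eef_rot: [-3.136, 0.006, 0.004]
force: [0.1, 0.2, -1.5]
grip_width: 0.0339
time_s: 33.43
ee_pos: [0.4433, -0.0686, 0.4586]
eef_rot: [-3.137, -0.002, 0.013]
force: [0.3, -1.0, 0.3]
grip_width: 0.024
t 33.43 p [ 0.4433 -0.0686  0.4586] rpy [-3.137e+00 -2.000e-03  1.300e-02] F [ 0.3 -1.   0.3] w 0.024 q [-0.24 -0.01  1.51  0.    1.63  1.32]
tool shift [-0.41  0.04  2.34]
turn [-0.07 -0.02  0.19]
```

View pics/t13c.png

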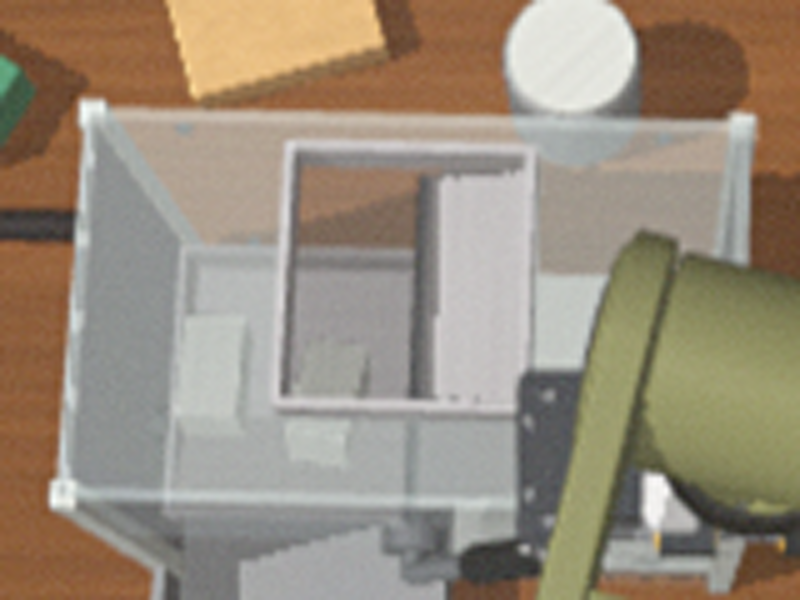

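Both offcuts are in the pan, at (213,370) and (325,405). Next the lever goes back to the left.

```bash

python3 -m pendant '[{"rx":0,"ry":0,"rz":0.1,"tx":-0.4,"ty":0.1,"tz":0.5,"grip":1},{"rx":0,"ry":0,"rz":0,"tx":0,"ty":0,"tz":0.7,"grip":1},{"rx":0,"ry":0,"rz":0,"tx":0,"ty":0,"tz":0.7,"grip":1},{"rx":0,"ry":0,"rz":0,"tx":0,"ty":0,"tz":0.5,"grip":1},{"rx":0,"ry":0,"rz":0,"tx":0,"ty":0,"tz":0,"grip":1}]'
python3 - <<'E'
from h import *
to(.427,.1,0.365,0)
E
```

```text
time_s: 33.9
ee_pos: [0.4227, -0.0796, 0.3689]
eef_rot: [3.139, -0.02, -0.004]
force: [0.4, -1.1, -0.4]
grip_width: 0.0001
t 33.9 p [ 0.4227 -0.0796  0.3689] rpy [ 3.139 -0.02  -0.004] F [ 0.4 -1.1 -0.4] w 0.0001 q [-0.27 -0.03  1.74  0.    1.41  1.3 ]
tool shift [ 0.09 -4.49  0.09]
turn [ 0.03 -0.29 -0.06]
```

```bash

python3 -m pendant '[{"rx":0,"ry":-0.2,"rz":0,"tx":0.1,"ty":-0.5,"tz":0,"grip":1},{"rx":0,"ry":0,"rz":0,"tx":0,"ty":-0.5,"tz":0.1,"grip":1},{"rx":0,"ry":0,"rz":0,"tx":0,"ty":-0.5,"tz":0,"grip":1},{"rx":0,"ry":0,"rz":0,"tx":0,"ty":-0.5,"tz":0,"grip":1},{"rx":0,"ry":0,"rz":0,"tx":0,"ty":-0.5,"tz":0,"grip":1},{"rx":0,"ry":0,"rz":0,"tx":0,"ty":-0.5,"tz":0,"grip":1},{"rx":0,"ry":0,"rz":0,"tx":0,"ty":-0.5,"tz":0,"grip":1},{"rx":0,"ry":0,"rz":0,"tx":0,"ty":-0.4,"tz":0,"grip":1}]'
python3 - <<'E'
from h import *
to(.427,.117,0.365,0)
E
```

```text
time_s: 34.57
ee_pos: [0.4308, 0.0807, 0.3802]
eef_rot: [3.136, -0.024, -0.009]
force: [0.4, -2.3, -0.7]
grip_width: 0.0002
t 34.57 p [0.4308 0.0807 0.3802] rpy [ 3.136 -0.024 -0.009] F [ 0.4 -2.3 -0.7] w 0.0002 q [ 0.11 -0.02  1.7  -0.01  1.43  1.69]
tool shift [-0.11 -0.91  0.37]
turn [ 0.09 -0.34 -0.13]
```

```bash

python3 -m pendant '[{"rx":0,"ry":-0.3,"rz":0,"tx":-0.1,"ty":-0.35,"tz":0.35,"grip":1},{"rx":0,"ry":0,"rz":0,"tx":0,"ty":-0.3,"tz":0.1,"grip":1},{"rx":0,"ry":0,"rz":0,"tx":0,"ty":-0.2,"tz":0,"grip":1}]'
python3 -m pendant '[{"rx":0,"ry":0,"rz":0,"tx":0,"ty":-0.1,"tz":0,"grip":1}]'
python3 -m pendant '[{"rx":0,"ry":0,"rz":0,"tx":0,"ty":-0.1,"tz":0,"grip":1}]'
```

```text
time_s: 34.82
ee_pos: [0.4285, 0.1183, 0.3686]
eef_rot: [3.136, -0.012, -0.007]
force: [-0.1, -0.2, 0.6]
grip_width: 0.0006
time_s: 34.9
ee_pos: [0.4288, 0.1227, 0.37]
eef_rot: [3.135, -0.014, -0.006]
force: [-2.2, -24.6, 2.3]
grip_width: 0.0003
time_s: 34.98
ee_pos: [0.4291, 0.1249, 0.3714]
eef_rot: [3.127, -0.015, -0.007]
force: [-3.3, -41.8, 3.5]
grip_width: 0.0003
```

```bash

python3 -m pendant '[{"rx":0,"ry":0,"rz":0,"tx":0,"ty":0.4,"tz":0,"grip":1},{"rx":0.1,"ry":-0.1,"rz":0,"tx":0,"ty":0.2,"tz":-0.8,"grip":1},{"rx":0.1,"ry":-0.1,"rz":0,"tx":0,"ty":0,"tz":-0.9,"grip":1},{"rx":0,"ry":0,"rz":-1,"tx":0,"ty":0,"tz":-0.2,"grip":0.1},{"rx":0,"ry":0,"rz":-1,"tx":0,"ty":0,"tz":0,"grip":0.1},{"rx":0,"ry":0,"rz":-1,"tx":0,"ty":0,"tz":0,"grip":0.1},{"rx":0,"ry":0,"rz":-1,"tx":0,"ty":0,"tz":0,"grip":0.1},{"rx":0,"ry":0,"rz":-1,"tx":0,"ty":0,"tz":0,"grip":0.1}]'
python3 -m pendant '[{"rx":0,"ry":0,"rz":-1,"tx":0,"ty":0,"tz":0,"grip":0.1},{"rx":0,"ry":0,"rz":-1,"tx":0,"ty":0,"tz":0,"grip":0.1},{"rx":0,"ry":0,"rz":-1,"tx":0,"ty":0,"tz":0,"grip":0.1},{"rx":0,"ry":0,"rz":-1,"tx":0,"ty":0,"tz":0,"grip":0.1},{"rx":0,"ry":0,"rz":-1,"tx":0,"ty":0,"tz":0,"grip":0.1},{"rx":0,"ry":0,"rz":-1,"tx":0,"ty":0,"tz":0,"grip":0.1},{"rx":0,"ry":0,"rz":-1,"tx":0,"ty":0,"tz":0,"grip":0.1},{"rx":0,"ry":0,"rz":-1,"tx":0,"ty":0,"tz":0,"grip":0.1}]'
python3 -m pendant '[{"rx":0,"ry":0,"rz":-1,"tx":0,"ty":0,"tz":0,"grip":0.1},{"rx":0,"ry":0,"rz":-1,"tx":0,"ty":0,"tz":0,"grip":0.1},{"rx":0,"ry":0,"rz":-1,"tx":0,"ty":0,"tz":0,"grip":0.1},{"rx":0,"ry":0,"rz":-1,"tx":0,"ty":0,"tz":0,"grip":0.1},{"rx":0,"ry":0,"rz":-1,"tx":0,"ty":0,"tz":0,"grip":0.1},{"rx":0,"ry":0,"rz":-1,"tx":0,"ty":0,"tz":0,"grip":0.1},{"rx":0,"ry":0,"rz":-1,"tx":0,"ty":0,"tz":0,"grip":0.1},{"rx":0,"ry":0,"rz":-1,"tx":0,"ty":0,"tz":0,"grip":0.1}]'
python3 - <<'E'
from h import *
to(.645,.315,0.4,np.pi/2)
crop('top0',150,180,250,255,8,'e1'); crop('side0',140,240,260,330,6,'e2')
snap('top','t14'); crop('t14',200,170,360,290,5,'t14c')
E
```

```text
time_s: 35.65
ee_pos: [0.4284, 0.0988, 0.4634]
eef_rot: [3.137, -0.013, 0.353]
force: [-0.3, 0.1, -0.5]
grip_width: 0.0304
time_s: 36.32
ee_pos: [0.4283, 0.0974, 0.4759]
eef_rot: [3.121, -0.02, 0.939]
force: [-0.4, 0.0, 0.3]
grip_width: 0.0423
time_s: 36.98
ee_pos: [0.428, 0.0959, 0.4882]
eef_rot: [3.099, -0.008, 1.525]
force: [0.4, 0.4, -0.3]
grip_width: 0.0421
t 36.98 p [0.428  0.0959 0.4882] rpy [ 3.099 -0.008  1.525] F [ 0.4  0.4 -0.3] w 0.0421 q [ 0.14 -0.05  1.49  0.    1.65  0.18]
tool shift [5.7  5.07 2.47]
turn [ 0.62 -0.11 -0.65]
```

View pics/e1.png

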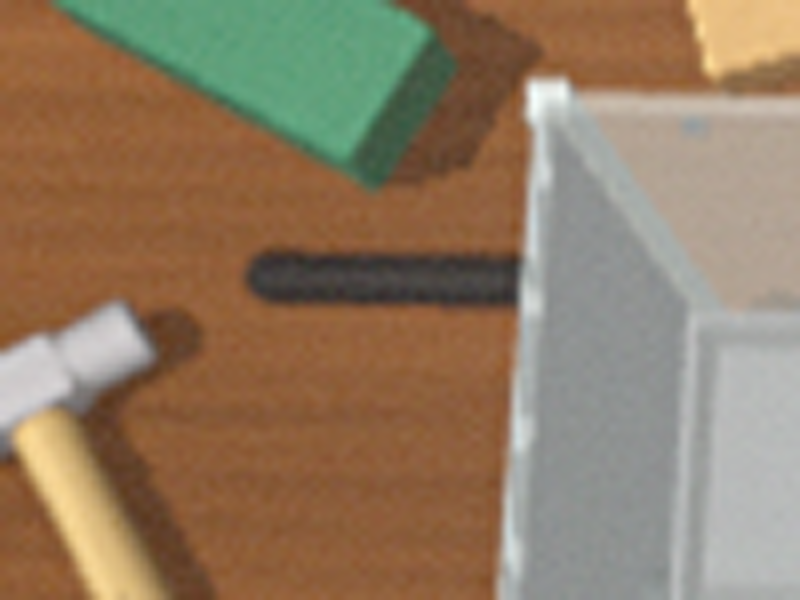

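View pics/e2.png

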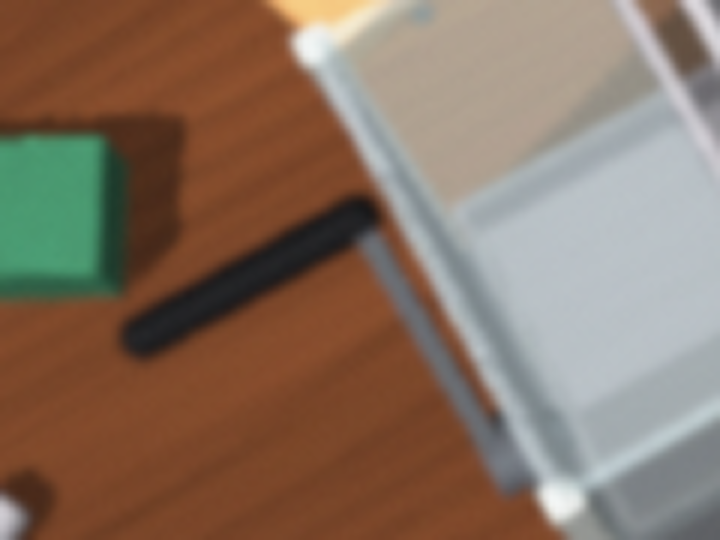

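View pics/t14.png

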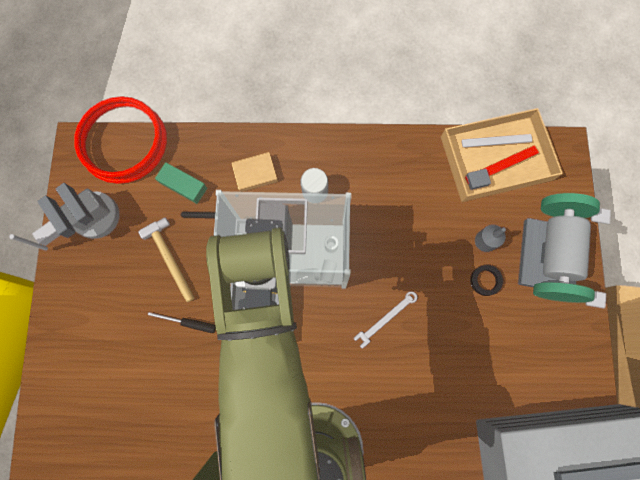

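The crank bar runs from (248,277) to (520,280) in the enlarged top view. In the side view it runs from (130,340) to (365,215).

```bash
python3 - <<'E'
from h import *
c=load('top0'); s=load('side0')
f=lambda u,v:(150+u/8,180+v/8); g=lambda u,v:(140+u/6,240+v/6)
for q in [(250,277),(400,278),(515,280)]: print(at_z(c,*f(*q),.186).round(4))
for q in [(130,341),(245,278),(365,213)]: print('s',at_z(s,*g(*q),.186).round(4))
E
```

```text
[0.6151 0.359  0.186 ]
[0.6152 0.3094 0.186 ]
[0.615  0.2715 0.186 ]
s [0.6153 0.3581 0.186 ]
s [0.6146 0.3095 0.186 ]
s [0.6135 0.2587 0.186 ]
```

```bash

python3 -m pendant '[{"rx":0.2,"ry":0,"rz":-0.3,"tx":0.8,"ty":0.6,"tz":0,"grip":0.1},{"rx":0.2,"ry":0,"rz":-0.3,"tx":0.8,"ty":0.6,"tz":0,"grip":0.1},{"rx":0.2,"ry":0,"rz":0,"tx":0.8,"ty":0.6,"tz":0,"grip":0.1},{"rx":0,"ry":0,"rz":0,"tx":0.8,"ty":0.6,"tz":0,"grip":0.1},{"rx":0,"ry":0,"rz":0,"tx":0.8,"ty":0.6,"tz":0,"grip":0.1},{"rx":0,"ry":0,"rz":0,"tx":0.8,"ty":0.6,"tz":0,"grip":0.1},{"rx":0,"ry":0,"rz":0,"tx":0.5,"ty":0.5,"tz":0.2,"grip":0.1}]'
python3 - <<'E'
from h import *
to(.615,.318,0.258,np.pi/2)
E
```

```text
time_s: 37.62
ee_pos: [0.5966, 0.3105, 0.4975]
eef_rot: [3.125, -0.012, 1.557]
force: [0.3, -1.0, 0.2]
grip_width: 0.0423
t 37.62 p [0.5966 0.3105 0.4975] rpy [ 3.125 -0.012  1.557] F [ 0.3 -1.   0.2] w 0.0423 q [0.42 0.57 0.71 0.   1.85 0.44]
tool shift [0.12 0.36 6.  ]
turn [ 0.24 -0.17 -0.2 ]
```

```bash

python3 -m pendant '[{"rx":0.2,"ry":-0.1,"rz":-0.2,"tx":0.1,"ty":0.3,"tz":0.6,"grip":0.1},{"rx":0,"ry":0,"rz":0,"tx":0,"ty":0.1,"tz":0.8,"grip":0.1},{"rx":0,"ry":0,"rz":0,"tx":0,"ty":0,"tz":0.8,"grip":0.1},{"rx":0,"ry":0,"rz":0,"tx":0,"ty":0,"tz":0.7,"grip":0.1},{"rx":0,"ry":0,"rz":0,"tx":0,"ty":0,"tz":0.2,"grip":0.1}]'
python3 - <<'E'
from h import *
to(.615,.318,0.258,np.pi/2)
E
```

```text
time_s: 38.03
ee_pos: [0.6175, 0.3202, 0.3693]
eef_rot: [3.137, -0.007, 1.565]
force: [0.5, 0.2, -0.8]
grip_width: 0.0421
t 38.03 p [0.6175 0.3202 0.3693] rpy [ 3.137 -0.007  1.565] F [ 0.5  0.2 -0.8] w 0.0421 q [0.42 0.61 0.92 0.   1.6  0.43]
tool shift [-0.07 -0.08  2.78]
turn [ 0.06 -0.1  -0.08]
```

```bash

python3 -m pendant '[{"rx":0,"ry":-0.1,"rz":-0.1,"tx":-0.05,"ty":-0.05,"tz":0.6,"grip":0.1},{"rx":0,"ry":0,"rz":0,"tx":0,"ty":0,"tz":0.5,"grip":0.1},{"rx":0,"ry":0,"rz":0,"tx":0,"ty":0,"tz":0,"grip":0.1}]'
python3 - <<'E'
from h import *
to(.615,.318,0.258,np.pi/2)
E
```

```text
time_s: 38.28
ee_pos: [0.6162, 0.318, 0.3262]
eef_rot: [3.136, -0.0, 1.568]
force: [0.0, 0.4, -0.6]
grip_width: 0.0424
t 38.28 p [0.6162 0.318  0.3262] rpy [ 3.136 -0.     1.568] F [ 0.   0.4 -0.6] w 0.0424 q [ 0.42  0.62  1.01 -0.    1.51  0.43]
tool shift [-0.   -0.04  1.7 ]
turn [ 0.08 -0.   -0.04]
```

```bash

python3 -m pendant '[{"rx":0,"ry":0,"rz":0,"tx":0,"ty":-0.03,"tz":0.5,"grip":0.1},{"rx":0,"ry":0,"rz":0,"tx":0,"ty":0,"tz":0.3,"grip":0.1},{"rx":0,"ry":0,"rz":0,"tx":0,"ty":0,"tz":0.2,"grip":0.1}]'
python3 -m pendant '[{"rx":0,"ry":0,"rz":0,"tx":0,"ty":0,"tz":0.5,"grip":0.1},{"rx":0,"ry":0,"rz":0,"tx":0,"ty":0,"tz":0.3,"grip":0.1},{"rx":0,"ry":0,"rz":0,"tx":0,"ty":0,"tz":0,"grip":0.1}]'
python3 - <<'E'
from h import *
to(.615,.318,0.258,np.pi/2)
E
```

```text
time_s: 38.53
ee_pos: [0.6168, 0.3182, 0.2933]
eef_rot: [3.128, -0.004, 1.565]
force: [0.6, -0.4, -0.0]
grip_width: 0.0425
time_s: 38.78
ee_pos: [0.6183, 0.3186, 0.2633]
eef_rot: [3.125, -0.006, 1.564]
force: [0.1, -0.2, -0.2]
grip_width: 0.0422
t 38.78 p [0.6183 0.3186 0.2633] rpy [ 3.125 -0.006  1.564] F [ 0.1 -0.2 -0.2] w 0.0422 q [ 0.42  0.66  1.1  -0.    1.37  0.43]
tool shift [-0.02 -0.08  0.13]
turn [ 0.25 -0.08 -0.1 ]
```

The fingers straddle the bar with no contact force. Now I pull it over the top towards the robot, following the arc.

```bash

python3 -m pendant '[{"rx":0.1,"ry":0,"rz":0,"tx":0,"ty":-0.25,"tz":0,"grip":0.1},{"rx":0.1,"ry":0,"rz":0,"tx":0,"ty":-0.25,"tz":-0.1,"grip":0.1},{"rx":0,"ry":0,"rz":0,"tx":0,"ty":-0.25,"tz":-0.25,"grip":0.1},{"rx":0,"ry":0,"rz":0,"tx":0,"ty":-0.25,"tz":-0.2,"grip":0.1}]'
python3 - <<'E'
from h import *
to(.561,.318,0.2895,np.pi/2)
E
```

```text
time_s: 39.12
ee_pos: [0.5803, 0.3182, 0.2899]
eef_rot: [3.129, -0.008, 1.561]
force: [3.5, -0.2, -3.1]
grip_width: 0.0421
t 39.12 p [0.5803 0.3182 0.2899] rpy [ 3.129 -0.008  1.561] F [ 3.5 -0.2 -3.1] w 0.0421 q [0.45 0.56 1.19 0.   1.38 0.46]
tool shift [-0.01 -0.48  0.01]
turn [ 0.18 -0.12 -0.14]
```

```bash

python3 -m pendant '[{"rx":0.1,"ry":0,"rz":0,"tx":0,"ty":-0.3,"tz":0.05,"grip":0.1},{"rx":0.1,"ry":0,"rz":0,"tx":0,"ty":-0.3,"tz":0,"grip":0.1},{"rx":0,"ry":0,"rz":0,"tx":0,"ty":-0.3,"tz":0,"grip":0.1},{"rx":0,"ry":0,"rz":0,"tx":0,"ty":-0.3,"tz":0,"grip":0.1},{"rx":0,"ry":0,"rz":0,"tx":0,"ty":-0.3,"tz":0.05,"grip":0.1}]'
python3 - <<'E'
from h import *
to(.4906,.318,0.2966,np.pi/2)
E
```

```text
time_s: 39.53
ee_pos: [0.5236, 0.319, 0.3039]
eef_rot: [3.108, -0.022, 1.558]
force: [6.8, 0.5, 5.3]
grip_width: 0.0428
t 39.53 p [0.5236 0.319  0.3039] rpy [ 3.108 -0.022  1.558] F [6.8 0.5 5.3] w 0.0428 q [0.49 0.43 1.35 0.   1.33 0.5 ]
tool shift [-0.04 -0.83  0.15]
turn [ 0.48 -0.31 -0.19]
```

```bash

python3 -m pendant '[{"rx":0.2,"ry":-0.1,"rz":0,"tx":0,"ty":-0.3,"tz":0.2,"grip":0.1},{"rx":0.1,"ry":-0.1,"rz":0,"tx":0,"ty":-0.3,"tz":0.2,"grip":0.1},{"rx":0.1,"ry":0,"rz":0,"tx":0,"ty":-0.3,"tz":0.15,"grip":0.1},{"rx":0,"ry":0,"rz":0,"tx":0,"ty":-0.3,"tz":0.2,"grip":0.1}]'
python3 - <<'E'
from h import *
to(.4677,.318,0.2895,np.pi/2)
E
```

```text
time_s: 39.87
ee_pos: [0.4772, 0.3208, 0.2849]
eef_rot: [3.115, -0.018, 1.557]
force: [4.5, 0.2, 3.5]
grip_width: 0.0426
t 39.87 p [0.4772 0.3208 0.2849] rpy [ 3.115 -0.018  1.557] F [4.5 0.2 3.5] w 0.0426 q [0.53 0.36 1.49 0.   1.27 0.54]
tool shift [-0.07 -0.23 -0.12]
turn [ 0.38 -0.25 -0.21]
```

```bash

python3 -m pendant '[{"rx":0.2,"ry":-0.1,"rz":-0.1,"tx":-0.05,"ty":-0.3,"tz":0.1,"grip":0.1},{"rx":0.1,"ry":-0.1,"rz":0,"tx":0,"ty":-0.3,"tz":0.2,"grip":0.1},{"rx":0,"ry":0,"rz":0,"tx":0,"ty":-0.25,"tz":0.25,"grip":0.1},{"rx":0,"ry":0,"rz":0,"tx":0,"ty":-0.15,"tz":0.15,"grip":0.1}]'
python3 - <<'E'
from h import *
to(.4258,.318,0.2605,np.pi/2)
snap('top','t15'); snap('side','s15')
E
```

```text
time_s: 40.2
ee_pos: [0.4369, 0.3202, 0.2634]
eef_rot: [3.124, -0.01, 1.563]
force: [3.9, -3.2, -0.1]
grip_width: 0.0424
t 40.2 p [0.4369 0.3202 0.2634] rpy [ 3.124 -0.01   1.563] F [ 3.9 -3.2 -0.1] w 0.0424 q [ 0.57  0.31  1.6  -0.    1.21  0.57]
tool shift [-0.06 -0.28  0.07]
turn [ 0.25 -0.14 -0.11]
```

View pics/s15.png

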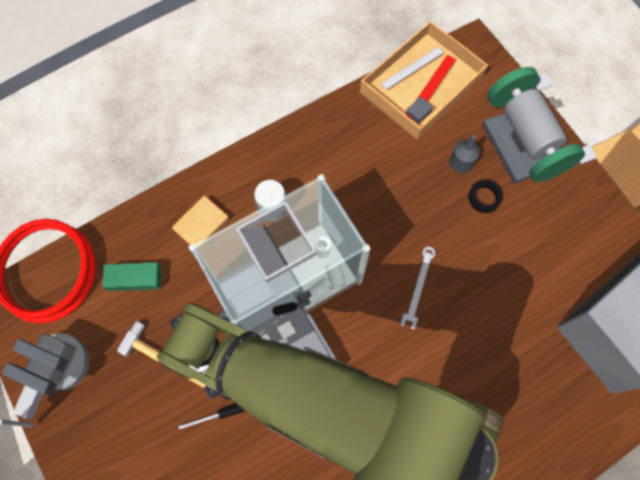

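View pics/t15.png

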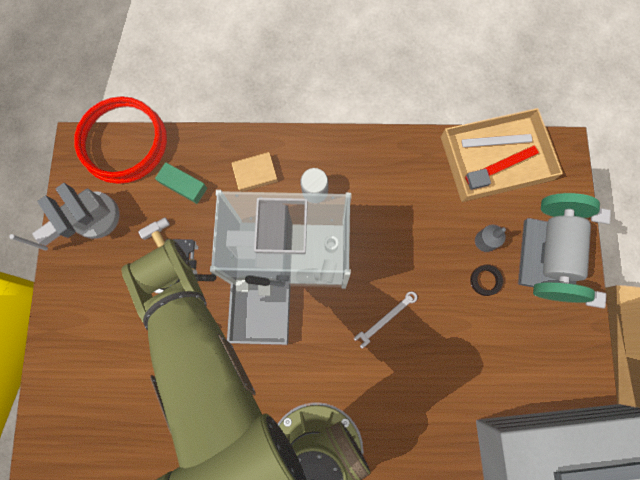

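One offcut shows in the crate at side-view (285,328). I'll pull the last bit to the stop.

```bash

python3 -m pendant '[{"rx":0.2,"ry":-0.1,"rz":-0.1,"tx":-0.05,"ty":-0.25,"tz":0.1,"grip":0.1},{"rx":0,"ry":0,"rz":0,"tx":0,"ty":-0.15,"tz":0.1,"grip":0.1}]'
python3 -m pendant '[{"rx":0,"ry":0,"rz":0,"tx":0,"ty":-0.12,"tz":0.1,"grip":0.1},{"rx":0,"ry":0,"rz":0,"tx":0,"ty":-0.1,"tz":0,"grip":0.1}]'
python3 - <<'E'
from h import *
to(.4258,.318,0.2605,np.pi/2)
E
```

```text
time_s: 40.47
ee_pos: [0.4253, 0.3183, 0.2586]
eef_rot: [3.126, -0.005, 1.57]
force: [40.6, -11.9, 15.9]
grip_width: 0.043
time_s: 40.63
ee_pos: [0.4237, 0.3175, 0.2596]
eef_rot: [3.103, -0.01, 1.568]
force: [33.8, 0.1, -24.5]
grip_width: 0.0427
t 40.63 p [0.4237 0.3175 0.2596] rpy [ 3.103 -0.01   1.568] F [ 33.8   0.1 -24.5] w 0.0427 q [ 0.58  0.28  1.65 -0.01  1.17  0.59]
tool shift [ 0.01  0.05 -0.02]
turn [ 0.56 -0.14 -0.05]
```

At the stop. I'll relax the pull, wait a moment for the pieces to slide, and look.

```bash

python3 -m pendant '[{"rx":0,"ry":0,"rz":0,"tx":0,"ty":0.1,"tz":0,"grip":0.1},{"rx":0,"ry":0,"rz":0,"tx":0,"ty":0,"tz":0,"grip":0.1},{"rx":0,"ry":0,"rz":0,"tx":0,"ty":0,"tz":0,"grip":0.1},{"rx":0,"ry":0,"rz":0,"tx":0,"ty":0,"tz":0,"grip":0.1},{"rx":0,"ry":0,"rz":0,"tx":0,"ty":0,"tz":0,"grip":0.1},{"rx":0,"ry":0,"rz":0,"tx":0,"ty":0,"tz":0,"grip":0.1}]'
python3 - <<'E'
from h import *
st(); snap('top','t16'); snap('side','s16'); crop('t16',200,170,360,350,4,'t16c'); crop('s16',180,160,380,310,4,'s16c')
E
```

```text
time_s: 41.13
ee_pos: [0.4294, 0.3174, 0.2625]
eef_rot: [3.101, -0.011, 1.566]
force: [0.6, 0.3, 0.1]
grip_width: 0.0429
t 41.13 p [0.4294 0.3174 0.2625] rpy [ 3.101 -0.011  1.566] F [0.6 0.3 0.1] w 0.0429 q [ 0.57  0.29  1.64 -0.01  1.18  0.58]
```

View pics/t16c.png

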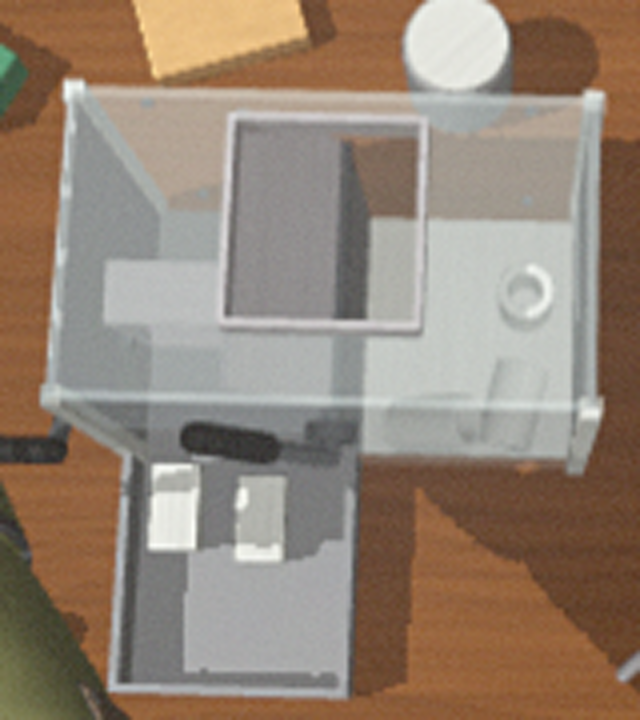

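View pics/s16c.png

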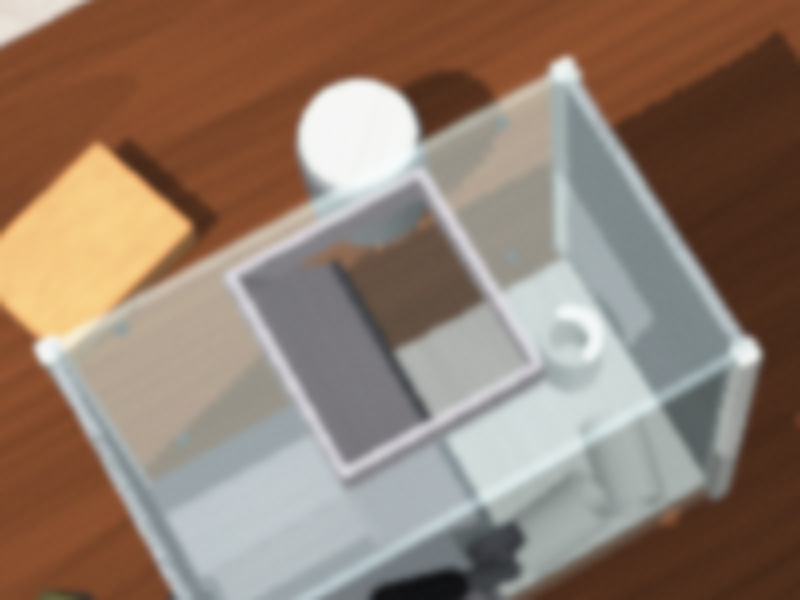

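Both offcuts lie in the crate, at (173,508) and (260,517), and the pan is upturned. Now I swing it back.

```bash

python3 -m pendant '[{"rx":0.2,"ry":0,"rz":0,"tx":0,"ty":0.25,"tz":0,"grip":0.1},{"rx":0.2,"ry":0,"rz":0,"tx":0,"ty":0.25,"tz":0,"grip":0.1},{"rx":0.1,"ry":0,"rz":0,"tx":0,"ty":0.25,"tz":-0.2,"grip":0.1},{"rx":0,"ry":0,"rz":0,"tx":0,"ty":0.25,"tz":-0.2,"grip":0.1},{"rx":0,"ry":0,"rz":0,"tx":0,"ty":0.25,"tz":-0.2,"grip":0.1}]'
python3 - <<'E'
from h import *
to(.5147,.318,.2966,np.pi/2)
E
```

```text
time_s: 41.65
ee_pos: [0.4776, 0.3176, 0.2867]
eef_rot: [-3.139, -0.009, 1.569]
force: [-0.0, 0.3, -0.1]
grip_width: 0.042
t 41.65 p [0.4776 0.3176 0.2867] rpy [-3.139 -0.009  1.569] F [-0.   0.3 -0.1] w 0.042 q [0.52 0.36 1.47 0.01 1.3  0.52]
tool shift [ 0.01  0.93 -0.25]
turn [-0.04 -0.13 -0.02]
```

```bash

python3 -m pendant '[{"rx":0,"ry":-0.1,"rz":0,"tx":0,"ty":0.3,"tz":-0.15,"grip":0.1},{"rx":0,"ry":0,"rz":0,"tx":0,"ty":0.3,"tz":-0.1,"grip":0.1},{"rx":0,"ry":0,"rz":0,"tx":0,"ty":0.3,"tz":0,"grip":0.1},{"rx":0,"ry":0,"rz":0,"tx":0,"ty":0.3,"tz":0,"grip":0.1}]'
python3 - <<'E'
from h import *
to(.561,.318,.297,np.pi/2); snap('top','t17'); crop('t17',150,180,310,300,5,'t17c')
E
```

```text
time_s: 41.98
ee_pos: [0.527, 0.318, 0.299]
eef_rot: [-3.139, -0.003, 1.571]
force: [-1.4, -0.9, 0.3]
grip_width: 0.042
t 41.98 p [0.527 0.318 0.299] rpy [-3.139e+00 -3.000e-03  1.571e+00] F [-1.4 -0.9  0.3] w 0.042 q [0.48 0.45 1.32 0.   1.37 0.48]
tool shift [-0.    0.85  0.05]
turn [-0.04 -0.04 -0.  ]
```

View pics/t17c.png

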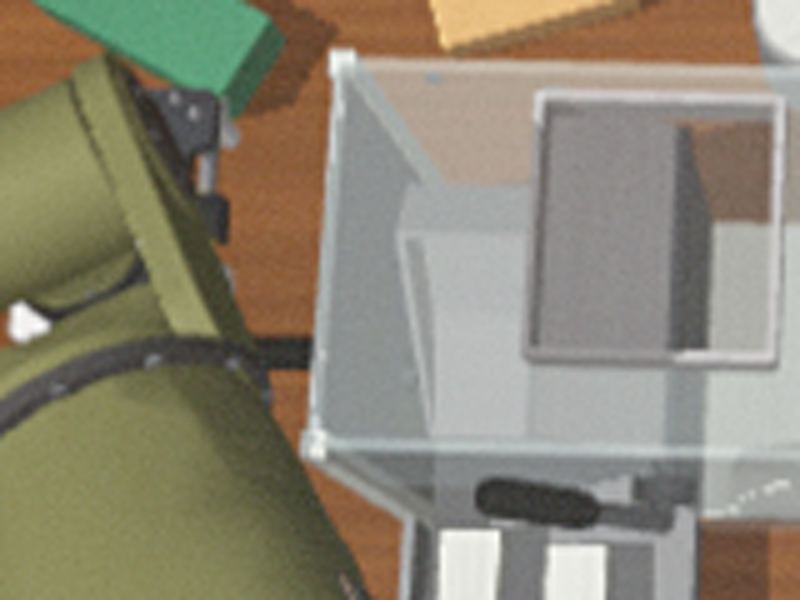

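The bar at (285,352) is following the fingers. I'll carry on round the arc.

```bash

python3 -m pendant '[{"rx":0,"ry":0,"rz":0,"tx":0,"ty":0.3,"tz":0.05,"grip":0.1},{"rx":0,"ry":0,"rz":0,"tx":0,"ty":0.3,"tz":0.1,"grip":0.1},{"rx":0,"ry":0,"rz":0,"tx":0,"ty":0.3,"tz":0.15,"grip":0.1},{"rx":0,"ry":0,"rz":0,"tx":0,"ty":0.3,"tz":0.2,"grip":0.1},{"rx":0,"ry":0,"rz":0,"tx":0,"ty":0.25,"tz":0.2,"grip":0.1}]'
python3 - <<'E'
from h import *
to(.606,.318,.278,np.pi/2)
E
```

```text
time_s: 42.45
ee_pos: [0.5867, 0.3187, 0.2711]
eef_rot: [-3.14, -0.004, 1.571]
force: [-0.2, 0.0, 0.7]
grip_width: 0.0421
t 42.45 p [0.5867 0.3187 0.2711] rpy [-3.14  -0.004  1.571] F [-0.2  0.   0.7] w 0.0421 q [0.44 0.59 1.18 0.   1.37 0.44]
tool shift [-0.02  0.48 -0.17]
turn [-0.03 -0.06  0.  ]
```

```bash

python3 -m pendant '[{"rx":0,"ry":0,"rz":0,"tx":0,"ty":0.3,"tz":0,"grip":0.1},{"rx":0,"ry":0,"rz":0,"tx":0,"ty":0.3,"tz":0.1,"grip":0.1},{"rx":0,"ry":0,"rz":0,"tx":0,"ty":0.2,"tz":0.2,"grip":0.1}]'
python3 -m pendant '[{"rx":0,"ry":0,"rz":0,"tx":0,"ty":0.15,"tz":0.05,"grip":0.1}]'
python3 -m pendant '[{"rx":0,"ry":0,"rz":0,"tx":0,"ty":0.1,"tz":0,"grip":0.1}]'
```

```text
time_s: 42.7
ee_pos: [0.619, 0.319, 0.2571]
eef_rot: [-3.137, -0.003, 1.571]
force: [0.3, -0.1, 0.6]
grip_width: 0.0423
time_s: 42.78
ee_pos: [0.625, 0.319, 0.2531]
eef_rot: [-3.135, -0.002, 1.572]
force: [-1.7, -0.4, -1.2]
grip_width: 0.0423
time_s: 42.87
ee_pos: [0.6291, 0.319, 0.2521]
eef_rot: [-3.134, -0.002, 1.571]
force: [-0.0, 0.8, -0.6]
grip_width: 0.0423
```

```bash

python3 -m pendant '[{"rx":0,"ry":0,"rz":0,"tx":0,"ty":0.1,"tz":0,"grip":0.1}]'
python3 -m pendant '[{"rx":0,"ry":0,"rz":0,"tx":0,"ty":0.1,"tz":0,"grip":0.1}]'
python3 -m pendant '[{"rx":0,"ry":0,"rz":0,"tx":0,"ty":0.1,"tz":0,"grip":0.1}]'
```

```text
time_s: 42.95
ee_pos: [0.6311, 0.3193, 0.2515]
eef_rot: [-3.125, 0.0, 1.572]
force: [-50.1, -9.1, 17.6]
grip_width: 0.0426
time_s: 43.03
ee_pos: [0.6319, 0.3195, 0.2512]
eef_rot: [-3.113, 0.003, 1.574]
force: [-47.1, -12.0, 15.4]
grip_width: 0.0429
time_s: 43.12
ee_pos: [0.6326, 0.3198, 0.251]
eef_rot: [-3.1, 0.007, 1.576]
force: [-39.1, -11.0, 10.4]
grip_width: 0.0426
```

At the level stop. I'll centre on the bar and withdraw upward.

```bash

python3 -m pendant '[{"rx":-0.3,"ry":0,"rz":0,"tx":0,"ty":-0.3,"tz":0,"grip":0.1},{"rx":-0.3,"ry":0,"rz":0,"tx":0,"ty":-0.05,"tz":0,"grip":0.1}]'
python3 - <<'E'
from h import *
to(.617,.318,.4,np.pi/2)
E
```

```text
time_s: 43.28
ee_pos: [0.6172, 0.32, 0.2512]
eef_rot: [-3.138, 0.008, 1.576]
force: [0.5, -0.5, -0.7]
grip_width: 0.0424
t 43.28 p [0.6172 0.32   0.2512] rpy [-3.138  0.008  1.576] F [ 0.5 -0.5 -0.7] w 0.0424 q [ 0.43  0.67  1.09 -0.01  1.38  0.42]
tool shift [-0.08 -0.02 -3.72]
turn [-0.05  0.11  0.08]
```

```bash

python3 -m pendant '[{"rx":0,"ry":0,"rz":0,"tx":0,"ty":0,"tz":-0.4,"grip":0.1},{"rx":0,"ry":0,"rz":0,"tx":0,"ty":0,"tz":-0.5,"grip":0.1},{"rx":0,"ry":0,"rz":0,"tx":0,"ty":0,"tz":-0.7,"grip":0.1},{"rx":0,"ry":0,"rz":0,"tx":0,"ty":0,"tz":-0.9,"grip":0.1},{"rx":0,"ry":0,"rz":0,"tx":0,"ty":0,"tz":-0.9,"grip":0.1},{"rx":0,"ry":0,"rz":0,"tx":0.3,"ty":-0.6,"tz":-0.2,"grip":0.1},{"rx":0,"ry":0,"rz":0,"tx":0.5,"ty":-0.8,"tz":0,"grip":0.1},{"rx":0,"ry":0,"rz":0,"tx":0.5,"ty":-0.8,"tz":0,"grip":0.1}]'
python3 -m pendant '[{"rx":0,"ry":0,"rz":0,"tx":0.5,"ty":-0.8,"tz":0,"grip":0.1},{"rx":0,"ry":0,"rz":0,"tx":0.5,"ty":-0.8,"tz":0,"grip":0.1},{"rx":0,"ry":0,"rz":0,"tx":0.5,"ty":-0.8,"tz":0,"grip":0.1},{"rx":0,"ry":0,"rz":0,"tx":0.5,"ty":-0.8,"tz":0,"grip":0.1},{"rx":0,"ry":0,"rz":0,"tx":0,"ty":0,"tz":0,"grip":0.1}]'
python3 - <<'E'
from h import *
st(); snap('top','t18'); snap('side','s18'); crop('t18',150,170,360,350,3.8,'t18c'); crop('s18',140,160,380,400,2.5,'s18c')
E
```

```text
time_s: 43.95
ee_pos: [0.5298, 0.3705, 0.4031]
eef_rot: [3.138, 0.007, 1.57]
force: [-0.5, 1.8, 0.4]
grip_width: 0.0423
time_s: 44.37
ee_pos: [0.391, 0.4555, 0.4059]
eef_rot: [3.13, 0.0, 1.572]
force: [-0.4, -0.0, 0.5]
grip_width: 0.042
t 44.37 p [0.391  0.4555 0.4059] rpy [3.13  0.    1.572] F [-0.4 -0.   0.5] w 0.042 q [ 0.8   0.36  1.2  -0.01  1.57  0.8 ]
```

View pics/t18.png

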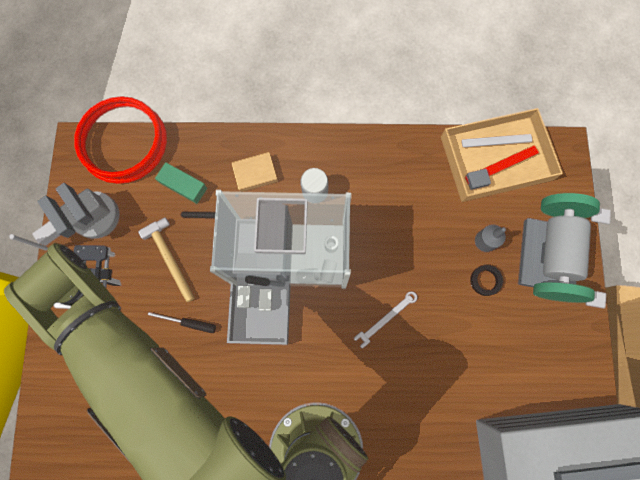

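View pics/t18c.png

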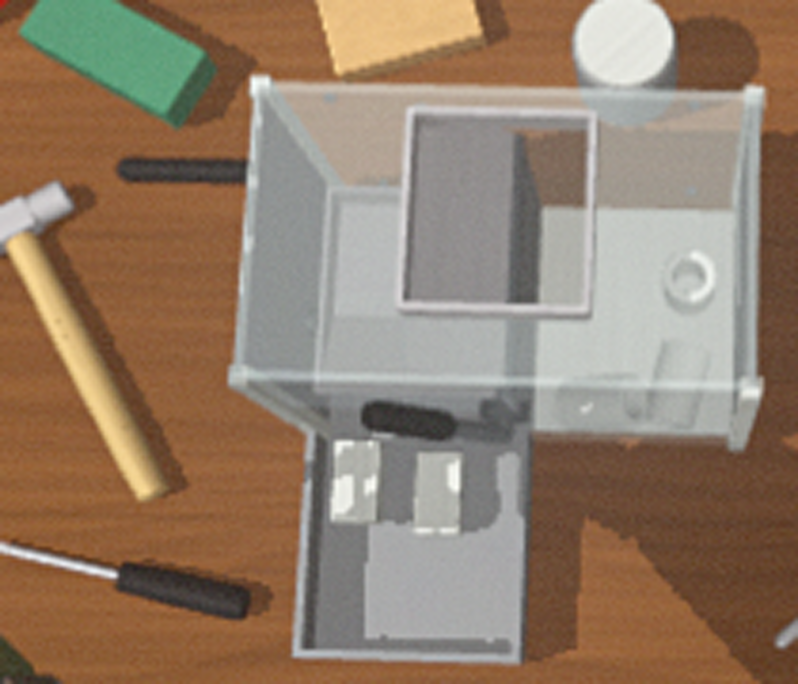

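View pics/s18c.png

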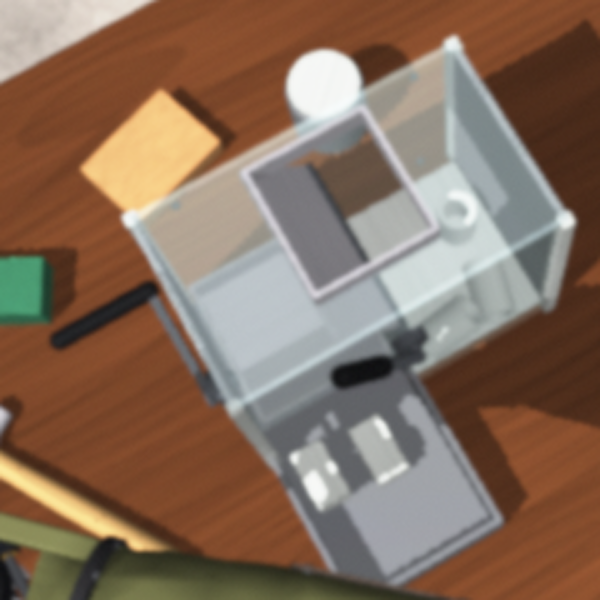

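The final views show:
- **Bushes:** all three in the stock bay.
- **Offcuts:** both in the crate, at (354,482) and (437,492).
- **Pan and crank:** pan empty and crank bar back at its starting position.
- **Lever:** fully left.
- **Bystanders:** none look moved.

The hand is clear, so I'm handing in.

```bash
python3 -c "
from h import *
print(ctrl.hand_in()); st()"
```

```text
the job is handed in; nothing more can be done
None
the job is handed in; nothing more can be done
```

The job is finished and handed in at about 44 s of the 210 s allowed. I pushed the lever left, sorted the three bushes into the stock tray, then pushed it right and sorted the two offcuts present into the scrap pan. After that I set the lever left against its stop, tipped the pan over to its stop, swung it back level and drew the hand clear.

**Last checks:** the final pictures showed all three bushes in the right bay, both offcuts in the crate and the pan empty. The crank bar was back where it started, and the lever leaned fully left. The bystanders looked unmoved and no force registered on the tool.

**Snags:**
- One bush was first gripped too near its top, so I regripped it lower.
- I first had the second offcut's heading with the wrong sign, and corrected it before the grasp.
- Pushing against the stops gave brief wrist forces of up to about 80 N, under the 120 N limit.
- I judged the joint angles from the pictures and the stop contacts, because there is no direct readout.

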